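# Put the straightedges away in their leaning racks

### The job

The short straightedge was put in the long rack by mistake: first move it to the short rack, then put the long straightedge, which stands upright in the dark setting block, into the long rack. Both must end fully home in their leaning slots, lower edge on the slot floor and grip bar up; lower them in rather than dropping them, and leave the mouse, the case, the ring and the bottle where they are.

Things in the scene. Friction and masses are not known exactly. Their poses are not given: they have to be found in the camera images.
- short_edge: Straightedge: steel plate 110 mm long (y), 6 thick (x), with a black grip bar on its upper edge, 14 thick, 100 long, 30 high (80 to 110 mm above the lower edge). Height 110 mm, about 300 g. Both faces alike. Origin: middle of the lower edge; z points up the plate to the grip bar. At the start it stands fully home in the leaning slot of the long rack.
- short_edge_grip (a point): Centre of the short straightedge's grip bar, 95 mm from its lower edge; axes as the straightedge.
- long_edge: Straightedge: steel plate 170 mm long (y), 6 thick (x), with a black grip bar on its upper edge, 14 thick, 160 long, 30 high (80 to 110 mm above the lower edge). Height 110 mm, about 450 g. Both faces alike. Origin: middle of the lower edge; z points up the plate to the grip bar. At the start it stands upright in the setting block, its lower edge 15 mm above the table.
- long_edge_grip (a point): Centre of the long straightedge's grip bar, 95 mm from its lower edge; axes as the straightedge.
- short_slot: Slot of the fixed short rack, leaning 30 degrees from vertical, mouth to the robot side. Origin: middle of the slot floor, 35 mm above the table; x across, y along, z out along the leaning walls. Gap 10 mm, 122 mm long between closed ends 8 mm thick; walls straight to 52 mm, then lips flare to a 26 mm mouth at 64 mm (34 outside). A seated edge stands on the floor, grip bar 80 to 110 mm out.
- long_slot: Slot of the fixed long rack, leaning 30 degrees from vertical, mouth to the robot side. Origin: middle of the slot floor, 35 mm above the table; x across, y along, z out along the leaning walls. Gap 10 mm, 182 mm long between closed ends 8 mm thick; walls straight to 52 mm, then lips flare to a 26 mm mouth at 64 mm (34 outside). A seated edge stands on the floor, grip bar 80 to 110 mm out.
- setting_block: Fixed dark granite block on the table, 70 (x) by 140 (y) by 40 mm high, with an upright slot along y through its middle, 8 mm wide, 25 mm deep and open at both ends. Origin: centre of its underside.
- mouse: Bystander: black computer mouse, 100 by 58 by 34 mm. Origin: centre of its underside.
- case: Bystander: flat white and grey plastic gauge case, 90 by 110 by 34 mm. Origin: centre of its underside.
- ring_gauge: Bystander: steel ring, 72 mm across, 25 mm high. Origin: centre of its underside.
- bottle: Bystander: white plastic bottle with blue cap, 60 mm across, 150 mm high. Origin: centre of its underside.
Mind the look-alikes: they are no part of the job. What is shaped like the long_edge but blue or brown is not meant. What is shaped like the part that bears short_slot but yellow is not meant.

How it is judged:
By the outcome, as a careful person would: the job done as asked, in the order asked, and still so for the second after the job is handed in, with the robot touching nothing.
It also fails if it takes over 72 s, if anything falls off the work surface, if the arm or the gripper's body presses on something with over 40 N, if the wrist force passes 120 N, or if a joint passes its speed limit or range.

### The arm

A 6-joint arm with a two-finger parallel gripper is mounted at the origin on the work surface. World frame = base frame: x ahead of the robot, y to its left, z up, the work surface at z = 0. Lengths are in m, angles in rad, forces in N, time in s.
With the tool pointing down it reaches from about 0.35 to 0.875 m from the base axis. Payload 4.2 kg.
Tool frame: the origin (TCP) lies at the very end of the fingers, on their centre line; the grasp point (between the pads) lies bot.hold_point_z behind it (bot.hold_point_z is the distance from the TCP to the grasp point, in m); z points along the fingers, y is the line along which they close (so a half turn about z gives the same grasp; the last joint's range is limited). The gripper opens to 85 mm and grips with 20 to 120 N. Pads are 22 mm wide; open, the fingers measure 114 mm over their backs; the gripper's body (76 mm by 85 mm) begins 54 mm behind the grasp point. The pads swing forward as they close: fully open they stand 13 mm farther back than shut.
Start: joints at [-1.059, 0.385, 0.008, 0, -1.194, -0.259], TCP at [0.156, -0.605, 0.199] pointing down, gripper open.
Joint ranges: [-3.14, 3.14], [-1.21, 2.06], [-1.07, 1.41], [-3.16, 2.05], [-2.99, -0.16], [-3.1, 3.1]. Speed limits (rad/s): [2.79, 2.79, 3.14, 3.14, 3.14, 3.14].

### API

Orientations are given as a rotation vector (axis times angle).
In Python, from rig import bot gives the robot as it stands.
- The arm moves only by the tool arm_command, never from a script. Its argument "increments" is a list of rows, each a list of 2 entries, a list of its own where there are three numbers: the shift along the tool's x, y, z in mm, then the turn, a rotation vector about the tool's x, y, z in degrees. In form: [[[x, y, z], [rx, ry, rz]], ...]. A call has 1 to 12 rows; each row is the pose to reach, as a shift and turn from the pose commanded when the call began, along the tool's axes at that moment; what a row does not reach only later rows make up. A row lasts 1/10 s, in which the tool goes at most 50 mm and 8.59 degrees, less where a joint would pass 70% of its speed; a pose out of reach is approached as far as the arm can. A call with a gripper value outside its range is refused whole. "grip" is the opening, from 0 (shut) to 1 (fully open), set as the call begins (left out, the last holds). The fingers move at their own pace and stop on an object; "newtons" is the grip in N (left out, the last holds). Time passes only in rows, so rows that repeat a pose let the fingers close. It gives the time, the measured TCP pose, the force, the opening and the grip force at its end, in the units of the state.
- bot.sense(): the state, without advancing time (a new reading comes with each control period).
- bot.grab_frame(name): name is "scene" or "side" or "wrist"; returns a dict with "image" (420x560x3 uint8, blue, green, red), "mtx" (3x3 intrinsics, pixels), "distortion" ([k1, k2, p1, p2, k3] as OpenCV has them; the pictures are not rectified), "world_to_cam" (4x4, takes a point from world to camera coordinates). Camera axes: x right, y down, z forward; pixel columns grow to the right and rows downward; lengths in m; the calibration is good to about 2 mm. A picture is of the moment at which its call begins. There is no depth.
- bot.sign_off(): hands the job in; it is judged then, once.
The state is a dict: "clock": time; "q": joint angles; "joint_vel": joint speeds; "joint_torque": joint torques, N m; "ee_pos": TCP position; "tool_rot": TCP orientation; "force": force on the tool from outside, world axes, zero at the start; "torque": the same for the moment, N m; "gripper_width": finger opening in m; "grasp_force": force on a finger pad.
Only numpy, scipy, OpenCV 4.12 (cv2) and the standard library are available. Lean on these libraries where they do the work, as an engineer would, in place of code of your own. Each camera call takes 0.05 s, during which the arm holds its last target. There are 200 camera calls.

## Working session

There is one attempt and no reset: what is moved stays moved. The work goes in short steps, Python scripts to look and compute and a tool call to move; the robot and the scene stay as the last step left them, time stands still between calls to the robot, and variables do not carry over. Pictures are saved under pics/ and viewed, at most 10 in all, crops included, and the job is handed in when it is done.

Besides the shell and the picture viewer there is one more tool, called after "Call:" as name(argument=value, ...) on one line, values as JSON. arm_command: Moves the arm, as the interface text tells. Its arguments: {"type":"object","properties":{"increments":{"type":"array","items":{"type":"array"}},"grip":{"type":"number"},"newtons":{"type":"number"}},"required":["increments"]}

```bash
mkdir -p pics; ls; python3 - <<'E'
from rig import bot
import cv2, numpy as np
s=bot.sense(); print({k:np.round(v,4) for k,v in s.items()}, bot.hold_point_z)
for n in ["scene","side"]:
    f=bot.grab_frame(n); cv2.imwrite(f"pics/{n}0.png",cv2.resize(f["image"],(784,588),interpolation=cv2.INTER_CUBIC))
    np.savez(f"{n}0.npz",**f)
    W=f["world_to_cam"]; print(n,f["mtx"],f["distortion"],-W[:3,:3].T@W[:3,3],W[2,:3])
E
```

```text
pics
{'clock': np.float64(0.0), 'q': array([-1.0594e+00,  3.8560e-01,  6.6000e-03, -5.0000e-04, -1.1940e+00,
       -2.5860e-01]), 'joint_vel': array([-0.0011, -0.0016, -0.0004,  0.0016,  0.0008,  0.0012]), 'joint_torque': array([ 5.00000e-04, -3.92293e+01,  1.88403e+01,  4.18630e+00,
       -4.70000e-03,  0.00000e+00]), 'ee_pos': array([ 0.1562, -0.6045,  0.198 ]), 'tool_rot': array([ 0.3957, -3.1162, -0.0034]), 'force': array([ 0.0517,  0.3662, -0.1222]), 'torque': array([-0.0167,  0.0162, -0.0396]), 'grasp_force': np.float64(0.0), 'gripper_width': np.float64(0.0857)} 0.0187
scene [[429.8443132    0.         286.66360146]
 [  0.         429.8443132  209.45427094]
 [  0.           0.           1.        ]] [-0.1121461  0.         0.         0.         0.       ] [0.98279406 0.48082896 1.03474851] [-0.41997225 -0.47930658 -0.77064162]
side [[494.54134647   0.         279.02133709]
 [  0.         494.54134647 208.44620742]
 [  0.           0.           1.        ]] [0.05831841 0.         0.         0.         0.        ] [-0.19157502  0.9837463   1.26764414] [ 0.38419063 -0.6217868  -0.68247984]
```

View pics/scene0.png

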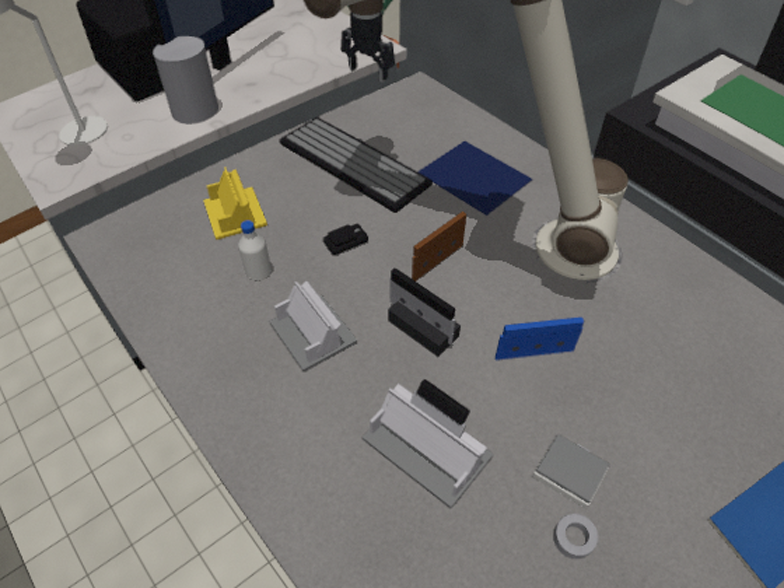

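View pics/side0.png

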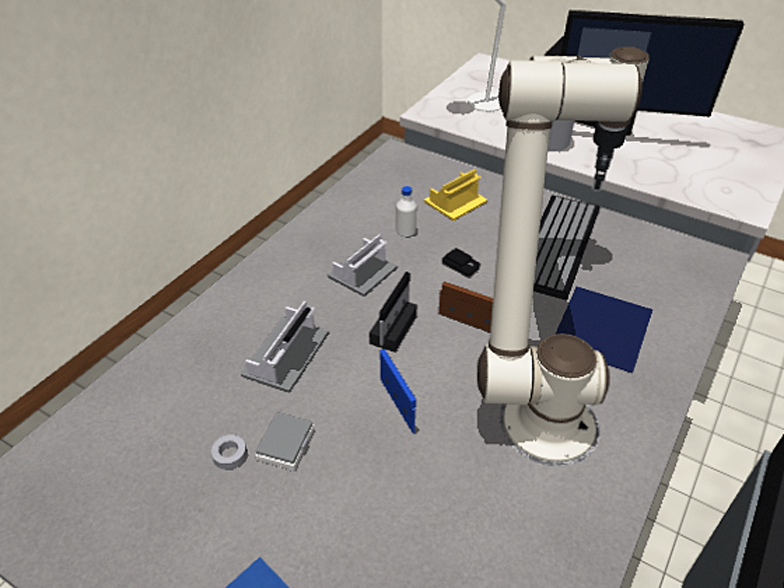

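```bash
python3 - <<'E'
import cv2, numpy as np
for n,(u,v,w,h,k),o in [("scene",(255,265,105,100,6),"scL"),("scene",(188,190,150,100,5),"scS"),("side",(168,160,140,125,4.8),"sd")]:
    im=np.load(f"{n}0.npz")["image"][v:v+h,u:u+w]
    im=cv2.resize(im,None,fx=k,fy=k,interpolation=cv2.INTER_CUBIC)
    im=cv2.convertScaleAbs(im,alpha=1.25,beta=15)
    for i in range(0,w,10):
        cv2.line(im,(int(i*k),0),(int(i*k),4),(0,255,255),1); 
        if i%20==0: cv2.putText(im,str(u+i),(int(i*k),14),0,.35,(0,255,255))
    for j in range(0,h,10):
        cv2.line(im,(0,int(j*k)),(4,int(j*k)),(0,255,255),1)
        if j%20==0: cv2.putText(im,str(v+j),(5,int(j*k)+4),0,.35,(0,255,255))
    cv2.imwrite(f"pics/{o}.png",im)
E
```

```text
(no output)
```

View pics/scL.png

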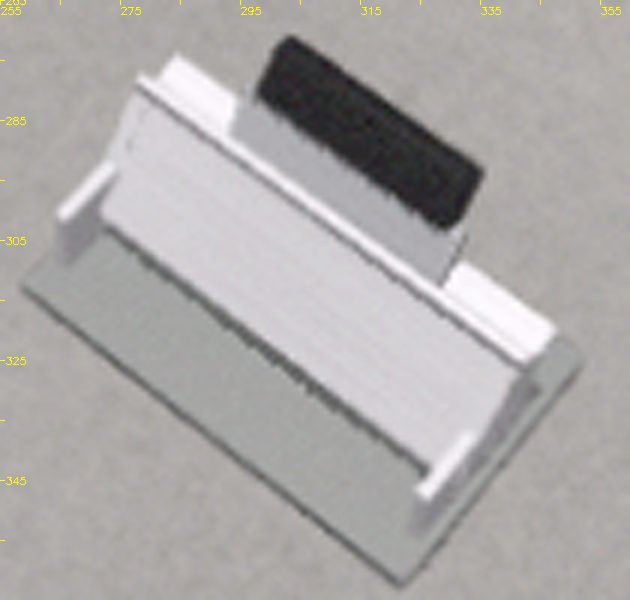

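View pics/scS.png

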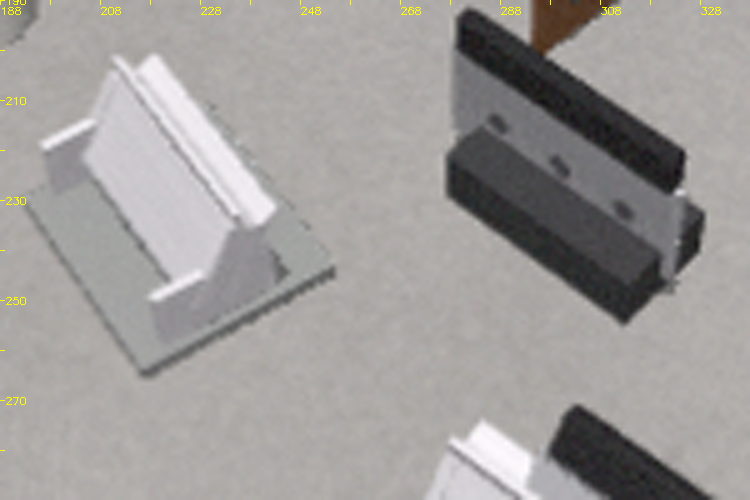

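View pics/sd.png

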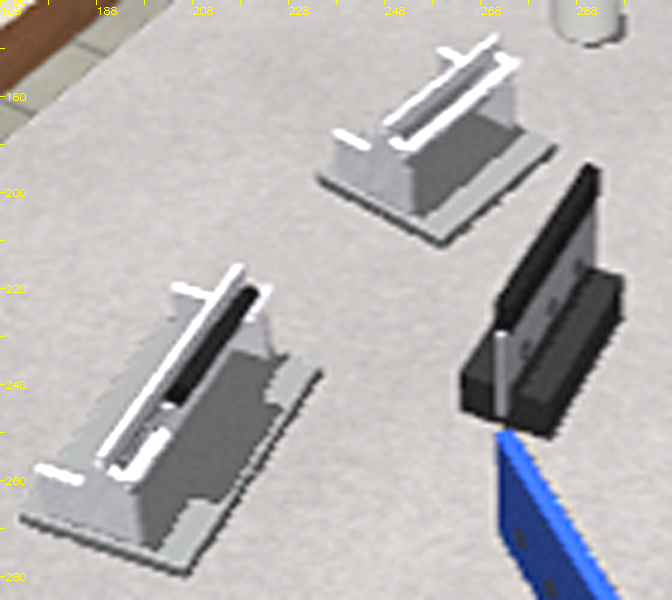

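```bash
cat > geo.py <<'E'
import numpy as np, cv2
from scipy.optimize import least_squares
from scipy.spatial.transform import Rotation as R
C={n:np.load(f"{n}0.npz") for n in("scene","side")}
CR={"L":("scene",255,265,6),"S":("scene",188,190,5),"D":("side",168,160,4.8)}
def proj(n,P):
    f=C[n];W=f["world_to_cam"]
    return cv2.projectPoints(np.asarray(P,float).reshape(-1,1,3),cv2.Rodrigues(W[:3,:3])[0],W[:3,3],f["mtx"],f["distortion"])[0][:,0]
def px(c,xy):
    n,u,v,k=CR[c]; return n,(np.array(xy)+.5)/k-.5+[u,v]
def T(x,y,yaw,z,lean):   # slot frame: z leans to -x
    M=np.eye(4);M[:3,:3]=R.from_euler("ZY",[yaw,-lean]).as_matrix();M[:3,3]=x,y,z;return M
def ap(M,p): return M[:3,:3]@np.asarray(p,float)+M[:3,3]
E
cat > fit.py <<'E'
from geo import *
def run(name,pts,x0,nm):
    obs=[px(c,xy) for c,xy,_ in pts]
    def res(p): return np.concatenate([proj(n,f(p))[0]-o for (n,o),(_,_,f) in zip(obs,pts)])
    s=least_squares(res,x0,loss="soft_l1",f_scale=.7,x_scale=.01)
    print(name,dict(zip(nm,np.round(s.x,4))));r=res(s.x).reshape(-1,2);print(" res",np.round(r,1).tolist());return s.x
lean=np.radians(30)
def rack(p,q): return ap(T(p[0],p[1],p[2],.035,lean),q)
def lip(sx,sy): return lambda p:rack(p,[sx*.017,sy*p[3],.064])
def base(ix,sy): return lambda p:ap(T(p[0],p[1],p[2],.0,0),[p[4+ix],sy*p[6],.006])
def bar(x,y,z): return lambda p:rack(p,[x,p[7]+y,z])
nm=["x","y","yaw","halfL","bx0","bx1","bL","dy"]
a=[("L",(138,82),lip(1,-1)),("L",(527,363),lip(1,1)),("L",(178,53),lip(-1,-1)),("L",(556,328),lip(-1,1)),
("L",(22,284),base(1,-1)),("L",(402,581),base(1,1)),("L",(580,358),base(0,1)),
("D",(238,266),lip(1,-1)),("D",(97,462),lip(1,1)),("D",(270,290),lip(-1,-1)),("D",(135,480),lip(-1,1)),
("D",(22,515),base(1,1)),("D",(185,571),base(0,1)),("D",(322,370),base(0,-1)),
("L",(288,36),bar(-.007,-.05,.11)),("L",(483,172),bar(-.007,.05,.11)),("L",(255,94),bar(.007,-.05,.08)),("L",(445,230),bar(.007,.05,.08)),
("D",(253,289),bar(-.0,-.05,.11))]
pl=run("long",a,[.6,.2,0,.099,-.05,.1,.1,0],nm)
b=[("S",(113,58),lip(1,-1)),("S",(238,223),lip(1,1)),("S",(155,53),lip(-1,-1)),("S",(276,208),lip(-1,1)),
("S",(22,199),base(1,-1)),("S",(147,369),base(1,1)),("S",(335,264),base(0,1)),
("D",(496,35),lip(1,-1)),("D",(382,124),lip(1,1)),("D",(521,62),lip(-1,-1)),("D",(406,152),lip(-1,1)),
("D",(318,176),base(1,1)),("D",(441,240),base(0,1)),("D",(556,145),base(0,-1))]
ps=run("short",b,[.6,-.1,0,.069,-.05,.1,.1],nm)
def blk(x,y,z): return lambda p:ap(T(p[0],p[1],p[2],0,0),[x,y,z])
def le(x,y,z): return lambda p:ap(T(p[0],p[1],p[2],0.015,0),[x,p[3]+y,z])
c=[("S",(447,152),blk(.035,-.07,.04)),("S",(627,285),blk(.035,.07,.04)),("S",(704,213),blk(-.035,.07,.04)),
("S",(447,197),blk(.035,-.07,0)),("S",(625,324),blk(.035,.07,0)),("S",(702,247),blk(-.035,.07,0)),
("D",(460,370),blk(.035,.07,.04)),("D",(552,398),blk(-.035,.07,.04)),("D",(624,278),blk(-.035,-.07,.04)),
("D",(460,411),blk(.035,.07,0)),("D",(550,438),blk(-.035,.07,0)),("D",(624,316),blk(-.035,-.07,0)),
("S",(468,8),le(-.007,-.08,.11)),("S",(685,153),le(-.007,.08,.11)),("S",(457,48),le(.007,-.08,.08)),("S",(672,192),le(.007,.08,.08)),
("D",(498,293),le(.007,.08,.11)),("D",(497,325),le(.007,.08,.08)),("D",(513,334),le(-.007,.08,.08)),("D",(599,166),le(-.007,-.08,.11))]
pb=run("block",c,[.4,.1,0,0],["x","y","yaw","dy"])
E
python3 fit.py
```

```text
long {'x': np.float64(0.6337), 'y': np.float64(0.1531), 'yaw': np.float64(0.1664), 'halfL': np.float64(0.0989), 'bx0': np.float64(-0.0762), 'bx1': np.float64(0.0516), 'bL': np.float64(0.1019), 'dy': np.float64(-0.0047)}
 res [[0.1, -0.8], [-0.6, -0.2], [1.0, -0.2], [0.9, -0.1], [1.4, 0.5], [0.3, 0.3], [0.7, 0.3], [-0.2, -1.8], [-0.3, -2.7], [1.2, -0.9], [0.6, -0.1], [-0.0, -0.2], [0.3, -0.3], [-0.3, -0.4], [0.3, -0.6], [0.6, 0.1], [-1.4, 1.0], [-0.6, 2.0], [-0.2, -1.9]]
short {'x': np.float64(0.6453), 'y': np.float64(-0.2001), 'yaw': np.float64(-0.0944), 'halfL': np.float64(0.0697), 'bx0': np.float64(-0.0768), 'bx1': np.float64(0.0503), 'bL': np.float64(0.0723)}
 res [[-0.5, -0.6], [-0.8, -1.3], [0.7, -0.1], [1.3, 0.5], [1.4, 0.6], [-0.1, 0.6], [0.4, 0.8], [-0.5, -1.5], [-0.3, -1.4], [0.4, -0.7], [1.1, -0.5], [0.1, -0.3], [0.2, 0.2], [-0.4, -0.1]]
block {'x': np.float64(0.4451), 'y': np.float64(-0.0604), 'yaw': np.float64(0.1435), 'dy': np.float64(-0.0096)}
 res [[-0.1, 0.3], [0.8, -0.1], [0.7, -0.6], [-0.1, -0.5], [0.3, 0.1], [-0.1, 0.7], [-0.0, -0.1], [-0.5, 0.2], [0.2, -1.0], [0.2, -0.6], [-0.1, -0.2], [-0.2, -1.0], [0.3, -1.5], [1.0, -1.1], [-0.7, 0.2], [-0.4, 0.9], [-0.7, 0.7], [-0.4, 0.5], [0.1, -0.2], [0.8, -1.0]]
```

```bash
cat > inc.py <<'E'
from geo import *
from rig import bot
LE=np.radians(30); H=bot.hold_point_z
LONG=[.6337,.1531,.1664]; SHORT=[.6453,-.2001,-.0944]; BLOCK=[.4451,-.0604,.1435]
def tool(M,p):  # grasp-point pose at slot point p -> TCP pose
    x,y,z=M[:3,:3].T; G=np.eye(4); G[:3,:3]=np.c_[-y,-x,-z]; G[:3,3]=ap(M,p)-H*z; return G
def rack(r): return T(*r,.035,LE)
def upright(r,z=.015): return T(*r,z,0)
def now():
    s=bot.sense(); G=np.eye(4);G[:3,:3]=R.from_rotvec(s["tool_rot"]).as_matrix();G[:3,3]=s["ee_pos"];return G,s
def show(G,tag="",base=None):
    A=now()[0] if base is None else base
    D=np.linalg.inv(A)@G
    print(tag,"TCP",np.round(G[:3,3],3),"inc",np.round(D[:3,3]*1e3,1).tolist(),np.round(np.degrees(R.from_matrix(D[:3,:3]).as_rotvec()),2).tolist())
E
python3 - <<'E'
from inc import *
L=rack(LONG)
A=tool(L,[0,-.0047,.24]);B=tool(L,[0,-.0047,.097]); show(A,"app"); show(B,"grasp from app",A)
E
```

```text
app TCP [0.525 0.13  0.227] inc [-541.1, 619.2, -27.4] [24.32, -22.16, -82.98]
grasp from app TCP [0.596 0.142 0.103] inc [0.0, -0.0, 143.0] [0.0, 0.0, 0.0]
```

Call:
arm_command(increments=[[[-45, 50, -40], [2.2, -2, -7.6]], [[-90, 100, -70], [4.4, -4, -15.2]], [[-270, 310, -80], [12.2, -11.1, -41.5]], [[-270, 310, -80], [12.2, -11.1, -41.5]], [[-270, 310, -80], [12.2, -11.1, -41.5]], [[-270, 310, -80], [12.2, -11.1, -41.5]], [[-270, 310, -80], [12.2, -11.1, -41.5]], [[-270, 310, -80], [12.2, -11.1, -41.5]], [[-541, 619, -27], [24.3, -22.2, -83]], [[-541, 619, -27], [24.3, -22.2, -83]], [[-541, 619, -27], [24.3, -22.2, -83]], [[-541, 619, -27], [24.3, -22.2, -83]]], grip=1)

```text
clock: 1.3
ee_pos: [0.4187, -0.0799, 0.2538]
tool_rot: [-1.938, 1.944, -0.431]
force: [1.2, -0.9, 0.0]
gripper_width: 0.0854
grasp_force: 0.0
```

```bash
python3 - <<'E'
from inc import *
A=tool(rack(LONG),[0,-.0047,.24]); show(A,"app"); s=now()[1]; print(s["clock"],np.round(s["q"],3))
E
```

```text
app TCP [0.525 0.13  0.227] inc [-208.1, -79.9, 80.8] [2.57, -2.44, -9.11]
1.3 [ 0.262 -0.283 -0.711  0.132 -0.676 -0.348]
```

Call:
arm_command(increments=[[[-208, -80, 81], [2.6, -2.4, -9.1]], [[-208, -80, 81], [2.6, -2.4, -9.1]], [[-208, -80, 81], [2.6, -2.4, -9.1]], [[-208, -80, 81], [2.6, -2.4, -9.1]], [[-208, -80, 81], [2.6, -2.4, -9.1]], [[-208, -80, 81], [2.6, -2.4, -9.1]], [[-208, -80, 81], [2.6, -2.4, -9.1]], [[-208, -80, 81], [2.6, -2.4, -9.1]], [[-208, -80, 81], [2.6, -2.4, -9.1]]])

```text
clock: 2.2
ee_pos: [0.5265, 0.1261, 0.2263]
tool_rot: [-2.059, 1.757, -0.468]
force: [0.2, 0.2, 0.6]
gripper_width: 0.0857
grasp_force: 0.0
```

```bash
python3 - <<'E'
from inc import *
L=rack(LONG);A=tool(L,[0,-.0047,.24]);show(A,"app"); show(tool(L,[0,-.0047,.097]),"grasp");s=now()[1]; print(s["clock"],np.round(s["q"],3))
f=bot.grab_frame("wrist"); np.savez("wrist1.npz",**f)
im=cv2.convertScaleAbs(f["image"],alpha=1.2)
W=f["world_to_cam"]
def P(p): return cv2.projectPoints(np.array(p,float).reshape(-1,1,3),cv2.Rodrigues(W[:3,:3])[0],W[:3,3],f["mtx"],f["distortion"])[0][:,0]
for sx,w in((.017,.099),(-.017,.099)):
    q=P([ap(L,[sx,-w,.064]),ap(L,[sx,w,.064])]); cv2.line(im,*[tuple(int(v) for v in a) for a in q],(0,0,255),1)
for sx in(.007,-.007):
    q=P([ap(L,[sx,-.0547,.11]),ap(L,[sx,.0453,.11])]); cv2.line(im,*[tuple(int(v) for v in a) for a in q],(0,255,0),1)
cv2.imwrite("pics/wrist1.png",cv2.resize(im,None,fx=1.4,fy=1.4))
E
```

```text
app TCP [0.525 0.13  0.227] inc [-4.1, 0.3, -0.5] [0.13, -0.21, -0.44]
grasp TCP [0.596 0.142 0.103] inc [-4.6, -0.1, 142.5] [0.13, -0.21, -0.44]
2.2 [ 0.635 -0.038 -0.753  0.56  -0.444 -0.936]
```

View pics/wrist1.png

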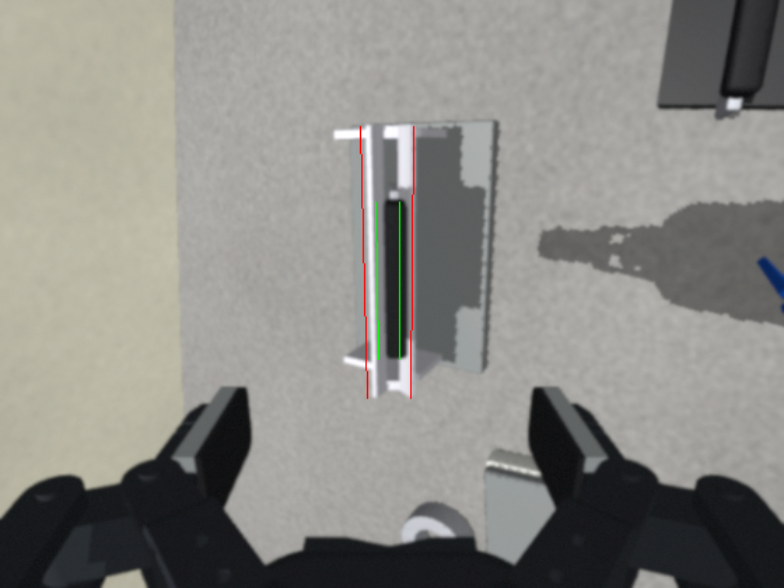

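```bash
python3 - <<'E'
from inc import *
f=np.load("wrist1.npz");g=f["image"].mean(2).astype(int);W=f["world_to_cam"]
for r in(105,120,200,270):print(r,g[r,252:302].tolist())
L=rack(LONG)
def P(p): return cv2.projectPoints(np.array(p,float).reshape(-1,1,3),cv2.Rodrigues(W[:3,:3])[0],W[:3,3],f["mtx"],f["distortion"])[0][:,0]
for x in(.017,.013,-.013,-.017):print(x,np.round(P([ap(L,[x,-.08,.064]),ap(L,[x,0,.064]),ap(L,[x,.08,.064])]),1).tolist())
for x in(.005,-.005):print(x,np.round(P([ap(L,[x,-.08,.052]),ap(L,[x,.08,.052])]),1).tolist())
for x in(.007,-.007):print("bar",x,np.round(P([ap(L,[x,-.0,.11]),ap(L,[x,0,.08])]),1).tolist())
E
```

```text
105 [132, 132, 131, 131, 132, 131, 131, 134, 150, 181, 208, 213, 193, 157, 126, 113, 113, 114, 114, 114, 111, 104, 94, 88, 86, 86, 86, 86, 86, 87, 93, 120, 159, 186, 196, 199, 199, 196, 195, 193, 186, 171, 154, 137, 118, 96, 82, 78, 78, 77]
120 [132, 132, 132, 131, 132, 132, 131, 133, 142, 165, 195, 211, 204, 173, 135, 115, 113, 113, 114, 114, 111, 105, 97, 89, 86, 86, 85, 85, 85, 86, 89, 112, 154, 184, 196, 199, 198, 196, 195, 193, 187, 172, 156, 143, 126, 99, 82, 77, 78, 77]
200 [133, 130, 130, 131, 131, 130, 132, 131, 132, 133, 140, 163, 190, 204, 193, 162, 128, 113, 110, 111, 110, 102, 83, 55, 36, 30, 30, 30, 31, 30, 29, 31, 27, 27, 27, 27, 25, 35, 61, 89, 110, 120, 124, 120, 105, 87, 79, 78, 77, 76]
270 [137, 136, 137, 137, 140, 142, 142, 140, 137, 135, 135, 139, 149, 172, 195, 198, 177, 142, 119, 113, 113, 113, 113, 111, 108, 104, 102, 102, 102, 100, 101, 103, 123, 159, 185, 194, 196, 195, 194, 193, 186, 172, 159, 149, 140, 134, 128, 124, 121, 126]
0.017 [[258.4, 111.8], [260.3, 195.5], [262.0, 268.5]]
0.013 [[262.8, 111.8], [264.4, 195.5], [265.8, 268.4]]
-0.013 [[290.9, 111.6], [290.6, 195.3], [290.3, 268.3]]
-0.017 [[295.2, 111.6], [294.6, 195.3], [294.0, 268.2]]
0.005 [[271.6, 111.5], [273.4, 263.4]]
-0.005 [[282.1, 111.4], [282.6, 263.4]]
bar 0.007 [[269.3, 208.9], [270.1, 199.7]]
bar -0.007 [[285.5, 208.7], [284.8, 199.6]]
```

```bash
python3 - <<'E'
from inc import *
L=rack(LONG)
def g(z):
    M=L.copy(); p=ap(L,[-.002-.0008-(z-.052)*np.tan(np.radians(2.5)),-.0047,z])
    M=T(*LONG,.035,np.radians(32.5)); M[:3,3]=p; return tool(M,[0,0,0])
show(g(.15),"pre"); show(g(.097),"grasp")
E
```

```text
pre TCP [0.564 0.137 0.146] inc [-4.4, 6.5, 89.6] [2.62, -0.21, -0.43]
grasp TCP [0.592 0.141 0.101] inc [-4.6, 4.1, 142.5] [2.62, -0.21, -0.43]
```

Call:
arm_command(increments=[[[-4.4, 6.5, 45], [2.6, -0.2, -0.4]], [[-4.4, 6.5, 90], [2.6, -0.2, -0.4]], [[-4.4, 6.5, 90], [2.6, -0.2, -0.4]], [[-4.5, 5.5, 110], [2.6, -0.2, -0.4]], [[-4.6, 4.8, 127], [2.6, -0.2, -0.4]], [[-4.6, 4.1, 142], [2.6, -0.2, -0.4]], [[-4.6, 4.1, 142], [2.6, -0.2, -0.4]], [[-4.6, 4.1, 142], [2.6, -0.2, -0.4]], [[-4.6, 4.1, 142], [2.6, -0.2, -0.4]]])

```text
clock: 3.15
ee_pos: [0.596, 0.1462, 0.142]
tool_rot: [-2.082, 1.765, -0.46]
force: [-0.5, -0.2, 0.9]
gripper_width: 0.0856
grasp_force: 0.0
```

Call:
arm_command(increments=[[[0, 0, 0], [0, 0, 0]], [[0, 0, 0], [0, 0, 0]], [[0, 0, 0], [0, 0, 0]], [[0, 0, 0], [0, 0, 0]], [[0, 0, 0], [0, 0, 0]], [[0, 0, 0], [0, 0, 0]], [[0, 0, 0], [0, 0, 0]], [[0, 0, 0], [0, 0, 0]]], grip=0, newtons=25)

```text
clock: 3.95
ee_pos: [0.5963, 0.1463, 0.1414]
tool_rot: [-2.083, 1.766, -0.459]
force: [0.3, -0.0, -0.7]
gripper_width: -0.0003
grasp_force: 0.0
```

```bash
python3 - <<'E'
from inc import *
s=now()[1]; print(np.round(s["q"],3),np.round(s["joint_torque"],1),s["force"])
G=tool(T(*LONG,.035,np.radians(32.5)),[-.005,-.0047,.097]);show(G)
# tool z elevation
print(now()[0])
E
```

```text
[ 0.443  0.194 -0.819  1.066 -0.161 -1.305] [  0.  -25.4  15.    1.3   0.2  -0. ] [ 0.29995342 -0.02585871 -0.68355346]
 TCP [0.589 0.141 0.098] inc [3.8, 27.9, 33.9] [3.95, -0.56, 0.04]
[[ 0.16136712 -0.86621088  0.47290523  0.59634796]
 [-0.98685525 -0.14589934  0.06949891  0.14628252]
 [ 0.00879585 -0.47790385 -0.87836812  0.14137676]
 [ 0.          0.          0.          1.        ]]
```

```bash
cat > data.py <<'E'
import numpy as np
Q=[[-1.0594,.3856,.0066,-.0005,-1.194,-.2586],[.262,-.283,-.711,.132,-.676,-.348],[.635,-.038,-.753,.56,-.444,-.936],[.443,.194,-.819,1.066,-.161,-1.305]]
P=[[.1562,-.6045,.198],[.4187,-.0799,.2538],[.5265,.1261,.2263],[.5963,.1463,.1414]]
O=[[.3957,-3.1162,-.0034],[-1.938,1.944,-.431],[-2.059,1.757,-.468],[-2.083,1.766,-.459]]
E
python3 - <<'E'
import numpy as np, itertools
from scipy.spatial.transform import Rotation as R
from scipy.optimize import least_squares
from data import *
Q=np.array(Q);Ro=R.from_rotvec(O)
best=[]
for s in itertools.product([1,-1],repeat=5):
    def rot(c):
        q=Q
        return R.from_euler("z",q[:,0])*R.from_euler("y",s[0]*q[:,1]+s[1]*q[:,2]+c[0])*R.from_euler("z",s[2]*q[:,3])*R.from_euler("y",s[3]*q[:,4]+c[1])*R.from_euler("z",s[4]*q[:,5]+c[2])
    for c0 in itertools.product([0,1.57,3.14,-1.57],repeat=3):
        r=least_squares(lambda c:(rot(c)*Ro.inv()).as_rotvec().ravel(),c0)
        best.append((r.cost,s,tuple(np.round(r.x,3))))
best.sort(key=lambda b:b[0]); 
for b in best[:6]:print(b)
E
```

```text
(np.float64(8.337944569420781e-07), (1, -1, -1, -1, -1), (np.float64(7.854), np.float64(-0.0), np.float64(4.713)))
(np.float64(8.337944569421825e-07), (1, -1, -1, -1, -1), (np.float64(-4.712), np.float64(6.283), np.float64(-1.571)))
(np.float64(8.337944569422251e-07), (1, -1, -1, -1, -1), (np.float64(1.571), np.float64(6.283), np.float64(-1.571)))
(np.float64(8.337944569422576e-07), (1, -1, -1, -1, -1), (np.float64(1.571), np.float64(-0.0), np.float64(-1.571)))
(np.float64(8.337944569423722e-07), (1, -1, -1, -1, -1), (np.float64(1.571), np.float64(-6.283), np.float64(4.713)))
(np.float64(8.337944569423725e-07), (1, -1, -1, -1, -1), (np.float64(1.571), np.float64(-0.0), np.float64(-1.571)))
```

```bash
cat > kin.py <<'E'
import numpy as np
from scipy.spatial.transform import Rotation as R
E=R.from_euler
def frames(q):
    A=E("z",q[0]);B=A*E("y",q[1]);Cc=B*E("y",-q[2]+np.pi/2);D=Cc*E("z",-q[3]);F=D*E("y",-q[4]);G=F*E("z",-q[5]-np.pi/2)
    return A,B,Cc,D,F,G
E
python3 - <<'E'
from kin import *; from data import *
def row(q,full):
    A,B,C,D,F,G=[x.as_matrix() for x in frames(q)]
    cols=[A[:,2],B[:,2],C[:,2],G[:,2]]
    if full: cols+=[A[:,0]]
    if full>1: cols+=[C[:,0]]
    if full>2: cols+=[F[:,0]]
    if full>3: cols+=[A[:,1]]
    return np.array(cols).T
for full in range(5):
    M=np.vstack([row(q,full) for q in Q]);p=np.ravel(P)
    x,_,rk,sv=np.linalg.lstsq(M,p,rcond=None);print(full,np.round(x,4),rk,np.round(sv[-1],3),"res",np.round((M@x-p)*1e3,1).tolist())
E
```

```text
0 [0.2619 0.7853 0.3093 0.7038] 4 0.349 res [128.5, 97.9, -26.7, -36.3, 122.4, 8.8, -16.1, 50.5, 7.5, 21.1, 37.3, 10.4]
1 [ 0.3928  0.9232  0.4835  0.8849 -0.2125] 5 0.192 res [129.0, 97.1, -13.6, -42.5, 105.3, 39.0, 3.7, 13.8, 4.9, 22.2, 9.7, -30.3]
2 [ 0.537   0.9825  0.5269  0.9721 -0.208   0.1249] 6 0.168 res [139.2, 79.1, -33.7, -26.2, 102.3, 31.0, 8.9, -7.2, 10.1, 2.7, -13.1, -7.4]
3 [ 0.5169  0.9565  0.5155  0.9293 -0.1713  0.1202  0.0179] 7 0.134 res [139.2, 78.9, -26.5, -26.5, 103.9, 25.0, 6.8, -7.2, 6.8, 7.9, -21.1, -5.4]
4 [-0.0535  0.5479  0.161   0.314   0.1274 -0.1142 -0.0786 -0.1629] 8 0.109 res [-3.0, -1.1, -11.4, -4.7, 3.8, 12.0, -1.5, 16.2, -0.5, 2.7, -16.1, -0.0]
```

Call:
arm_command(increments=[[[0, 0, -50], [0, 0, 0]], [[0, 0, -100], [0, 0, 0]], [[0, 0, -100], [-8, 0, 0]], [[0, 0, -100], [-16, 0, 0]], [[0, 0, -100], [-16, 0, 0]], [[0, 0, -100], [-16, 0, 0]], [[0, 0, -100], [-16, 0, 0]]], grip=1)

```text
clock: 4.65
ee_pos: [0.5489, 0.1389, 0.2284]
tool_rot: [-2.266, 1.925, -0.222]
force: [-0.7, -0.7, 0.1]
gripper_width: 0.0853
grasp_force: 0.0
```

```bash
cat > log.py <<'E'
from rig import bot
import json
s=bot.sense(); open("log.txt","a").write(json.dumps([list(map(float,s[k])) for k in("q","ee_pos","tool_rot")])+"\n"); print(s["clock"],[round(float(v),3) for v in s["q"]],[round(float(v),3) for v in s["ee_pos"]])
E
python3 log.py
```

```text
4.65 [0.593, 0.146, -0.313, 0.125, -0.92, -0.497] [0.549, 0.139, 0.228]
```

Call:
arm_command(increments=[[[0, 0, 0], [0, 8, 0]], [[0, 0, 0], [0, 16, 0]], [[0, 0, 0], [0, 24, 0]], [[0, 0, 0], [0, 24, 0]], [[0, 0, 0], [0, 24, 0]]])

```text
clock: 5.15
ee_pos: [0.5477, 0.1389, 0.2275]
tool_rot: [2.204, -1.957, 0.697]
force: [-0.1, 0.1, 0.3]
gripper_width: 0.0854
grasp_force: 0.0
```

```bash
python3 log.py
```

```text
5.15 [0.78, 0.229, -0.422, 0.54, -1.077, -0.96] [0.548, 0.139, 0.228]
```

Call:
arm_command(increments=[[[0, -20, 0], [-8, -8, 8]], [[0, -40, 0], [-16, -16, 16]], [[0, -40, -40], [-16, -24, 16]], [[0, -40, -40], [-16, -40, 16]], [[0, -40, -40], [-16, -40, 16]], [[0, -40, -40], [-16, -40, 16]], [[0, -40, -40], [-16, -40, 16]], [[0, -40, -40], [-16, -40, 16]]])

```text
clock: 5.95
ee_pos: [0.577, 0.1591, 0.2739]
tool_rot: [-1.92, 2.198, 0.338]
force: [-0.2, 0.7, 0.0]
gripper_width: 0.0851
grasp_force: 0.0
```

```bash
python3 log.py; cat > fk.py <<'E'
from kin import *; import data, json
L=[json.loads(l) for l in open("log.txt")]
Q=data.Q+[l[0] for l in L];P=data.P+[l[1] for l in L]
def row(q,k=range(9)):
    A,B,C,D,F,G=[x.as_matrix() for x in frames(q)]
    return np.array([A[:,2],B[:,2],C[:,2],G[:,2],A[:,0],C[:,0],F[:,0],A[:,1],D[:,1]]).T[:,k]
E
python3 - <<'E'
from fk import *
M=np.vstack([row(q) for q in Q]);p=np.ravel(P)
x,_,rk,sv=np.linalg.lstsq(M,p,rcond=None);print(np.round(x,4),np.round(sv,3),"res",np.round((M@x-p)*1e3,1).tolist())
E
```

```text
5.95 [0.37, 0.27, 0.101, -0.296, -1.297, -0.439] [0.577, 0.159, 0.274]
[ 1.607e-01  5.652e-01  4.225e-01  3.297e-01 -3.000e-04  4.000e-04
  3.000e-04  5.000e-04 -1.603e-01] [5.183 4.479 3.66  1.047 0.988 0.536 0.455 0.31  0.132] res [-0.0, -0.0, -0.1, -0.0, 0.0, 0.1, -0.0, 0.1, 0.3, 0.0, -0.2, -0.2, -0.1, -0.1, -0.1, -0.1, 0.0, 0.1, 0.1, 0.0, -0.1]
```

```bash
cat > ik.py <<'E'
from inc import *
from kin import frames
X=np.array([.1607,.5652,.4225,.3297,-.1603])
lo=np.array([-3.14,-1.21,-1.07,-3.16,-2.99,-3.1]);hi=np.array([3.14,2.06,1.41,2.05,-.16,3.1])
def fk(q):
    A,B,C,D,F,G=[x.as_matrix() for x in frames(q)]
    return G,X[0]*A[:,2]+X[1]*B[:,2]+X[2]*C[:,2]+X[3]*G[:,2]+X[4]*D[:,1]
def solve(G,q0):
    def f(q):
        Rm,p=fk(q); return np.r_[(p-G[:3,3])*3,R.from_matrix(Rm.T@G[:3,:3]).as_rotvec()]
    s=least_squares(f,np.clip(q0,lo+.01,hi-.01),bounds=(lo,hi),xtol=1e-10); return s.x,np.abs(s.fun).max()
def allsol(G,n=30,seed=0):
    rng=np.random.default_rng(seed);out=[]
    for _ in range(n):
        q,e=solve(G,rng.uniform(lo,hi))
        if e<1e-3 and not any(np.abs(q-o).max()<.02 for o in out): out.append(q)
    return out
def margin(q): return np.minimum(q-lo,hi-q)
def phi(G,a,flip=0):   # turn in the plate's plane about the grasp point
    D=np.eye(4);D[:3,:3]=R.from_euler("yz",[np.radians(a),0]).as_matrix()
    t=np.eye(4);t[2,3]=-H; t2=np.eye(4);t2[2,3]=H
    S=G@t@D@t2
    if flip: F=np.eye(4);F[:3,:3]=np.diag([-1,-1,1]); S=S@F
    return S
E
python3 - <<'E'
from ik import *
def seat(r,lean,dx,dy,z): 
    M=T(*r,.035,np.radians(lean)); M[:3,3]=ap(rack(r),[dx,dy,z]); return tool(M,[0,0,0])
for nm,G in (("Lgrasp",seat(LONG,32.5,-.0048,-.0047,.097)),("Sseat",seat(SHORT,30,0,0,.097)),("Lseat",seat(LONG,30,0,0,.097)),("Spre",seat(SHORT,30,0,0,.19)),("Lpre",seat(LONG,30,0,0,.19))):
    for a in(-30,-20,-10,0,10,20,30):
        for q in allsol(phi(G,a),25): print(nm,a,np.round(q,2),round(margin(q).min(),2))
E
```

```text
Lgrasp -30 [ 0.11  0.34 -0.27 -0.98 -0.68  0.91] 0.52
Lgrasp -20 [ 0.29  0.28 -0.37 -0.74 -0.43  0.58] 0.27
Lgrasp 20 [ 0.42  0.3  -0.91  1.77 -0.49 -2.03] 0.16
Lgrasp 30 [ 0.6   0.37 -0.87  1.51 -0.71 -1.97] 0.2
Sseat -30 [-0.46  0.45 -0.07 -0.86 -0.96  0.99] 0.8
Sseat -20 [-0.35  0.38 -0.17 -0.73 -0.74  0.84] 0.58
Sseat -10 [-0.21  0.33 -0.3  -0.5  -0.49  0.55] 0.33
Sseat 0 [-0.05  0.3  -0.59  0.14 -0.17 -0.17] 0.01
Sseat 30 [-0.18  0.33 -0.87  1.94 -0.52 -1.91] 0.11
Lseat -30 [ 0.14  0.34 -0.25 -0.92 -0.7   0.81] 0.54
Lseat -20 [ 0.31  0.29 -0.35 -0.66 -0.45  0.48] 0.29
Lseat 10 [ 0.27  0.26 -0.89  1.91 -0.24 -2.01] 0.08
Lseat 20 [ 0.49  0.3  -0.87  1.56 -0.49 -1.88] 0.2
Lseat 30 [ 0.63  0.37 -0.82  1.38 -0.71 -1.85] 0.25
Spre -30 [-0.48  0.3  -0.1  -0.8  -1.06  0.89] 0.9
Spre -20 [-0.36  0.22 -0.2  -0.65 -0.84  0.72] 0.68
Spre -10 [-0.2   0.16 -0.33 -0.4  -0.61  0.43] 0.45
Spre 0 [-0.04  0.11 -0.56  0.07 -0.38 -0.11] 0.22
Spre 10 [-0.09  0.09 -0.84  0.99 -0.21 -0.99] 0.05
Spre 20 [-0.13  0.1  -0.9   1.48 -0.33 -1.43] 0.17
Spre 30 [-0.04  0.15 -0.9   1.53 -0.55 -1.58] 0.17
Lpre -30 [ 0.17  0.16 -0.29 -0.8  -0.77  0.63] 0.61
Lpre -20 [ 0.37  0.1  -0.41 -0.49 -0.54  0.24] 0.38
Lpre -10 [ 0.56  0.06 -0.63  0.08 -0.33 -0.41] 0.17
Lpre 0 [ 0.56  0.06 -0.84  0.8  -0.27 -1.13] 0.11
Lpre 10 [ 0.6   0.08 -0.86  1.07 -0.43 -1.43] 0.21
Lpre 20 [ 0.69  0.13 -0.84  1.11 -0.63 -1.55] 0.23
Lpre 30 [ 0.77  0.2  -0.8   1.09 -0.83 -1.63] 0.27
```

```bash
cat >> ik.py <<'E'
PH=-22
def seat(r,lean,dx,dy,z,a=PH):
    M=T(*r,.035,np.radians(lean)); M[:3,3]=ap(rack(r),[dx,dy,z]); return phi(tool(M,[0,0,0]),a)
def up(dx,dy,z,a=PH,r=None):
    r=BLOCK if r is None else r
    return phi(tool(upright(r),[dx,dy,z]),a)
def lg(z): return seat(LONG,32.5,-.0028-(z-.052)*np.tan(np.radians(2.5)),-.0047,z)
def path(Gs,q,n=8):
    """straight-line check through poses, worst margin"""
    A=np.eye(4);A[:3,:3],A[:3,3]=fk(q)
    for G in Gs:
        rv=R.from_matrix(A[:3,:3].T@G[:3,:3]).as_rotvec();w=9;d=0
        for i in range(1,n+1):
            B=np.eye(4);B[:3,:3]=A[:3,:3]@R.from_rotvec(rv*i/n).as_matrix();B[:3,3]=A[:3,3]+(G[:3,3]-A[:3,3])*i/n
            q2,e=solve(B,q);d=max(d,np.abs(q2-q).max());q=q2;w=min(w,margin(q).min() if e<1e-3 else -1)
        print("  path margin",round(w,2),"step",round(d,2),np.round(q,2));A=G
    return q
E
python3 - <<'E'
from ik import *
q=now()[1]["q"]
show(lg(.17),"pre");show(lg(.097),"grasp from pre",lg(.17))
q=path([lg(.17),lg(.097),lg(.2),seat(SHORT,30,0,0,.22),seat(SHORT,30,0,0,.097),seat(SHORT,30,0,0,.22),up(0,-.0096,.22),up(0,-.0096,.097),up(0,-.0096,.22),seat(LONG,30,0,0,.22),seat(LONG,30,0,0,.097)],q)
f=C["scene"]
def ground(n,uv,z):
    f=C[n];u=cv2.undistortPoints(np.array([[uv]],float),f["mtx"],f["distortion"])[0,0];W=f["world_to_cam"];d=W[:3,:3].T@np.r_[u,1];c=-W[:3,:3].T@W[:3,3];return np.round(c+d*(z-c[2])/d[2],3)
print("bottle cap",ground("scene",(247/1.4,228/1.4),.15),ground("side",(406/1.4,190/1.4),.15))
E
```

```text
pre TCP [0.552 0.142 0.164] inc [52.9, 18.5, 99.7] [26.81, -8.84, -27.26]
grasp from pre TCP [0.591 0.148 0.102] inc [27.4, 0.0, 67.7] [-0.0, 0.0, 0.0]
  path margin 0.37 step 0.21 [ 0.3   0.14 -0.4  -0.66 -0.53  0.47]
  path margin 0.32 step 0.02 [ 0.25  0.29 -0.34 -0.8  -0.48  0.67]
  path margin 0.33 step 0.04 [ 0.32  0.07 -0.42 -0.6  -0.55  0.39]
  path margin 0.44 step 0.1 [-0.39  0.18 -0.18 -0.66 -0.93  0.73]
  path margin 0.62 step 0.03 [-0.37  0.39 -0.15 -0.76 -0.78  0.87]
  path margin 0.64 step 0.03 [-0.39  0.18 -0.18 -0.66 -0.93  0.73]
  path margin 0.81 step 0.07 [-0.08  0.17 -0.16 -0.38 -1.35  0.33]
  path margin 0.76 step 0.03 [-0.08  0.31 -0.31 -0.43 -1.08  0.45]
  path margin 0.77 step 0.03 [-0.08  0.17 -0.16 -0.38 -1.35  0.33]
  path margin 0.46 step 0.11 [ 0.34  0.05 -0.39 -0.51 -0.62  0.27]
  path margin 0.35 step 0.04 [ 0.28  0.3  -0.32 -0.73 -0.51  0.56]
bottle cap [ 0.635 -0.413  0.15 ] [ 0.623 -0.412  0.15 ]
```

Call:
arm_command(increments=[[[13, 5, 25], [6.7, -2.2, -6.8]], [[26, 9, 50], [13.4, -4.4, -13.6]], [[40, 14, 75], [20.1, -6.6, -20.4]], [[52.9, 18.5, 99.7], [26.8, -8.8, -27.3]], [[52.9, 18.5, 99.7], [26.8, -8.8, -27.3]], [[52.9, 18.5, 99.7], [26.8, -8.8, -27.3]], [[52.9, 18.5, 99.7], [26.8, -8.8, -27.3]], [[52.9, 18.5, 99.7], [26.8, -8.8, -27.3]]], grip=1)

```text
clock: 6.75
ee_pos: [0.553, 0.1442, 0.1646]
tool_rot: [-1.977, 1.482, -0.097]
force: [0.8, -0.4, -0.0]
gripper_width: 0.0855
grasp_force: 0.0
```

```bash
python3 - <<'E'
from ik import *
show(lg(.17),"pre");show(lg(.097),"grasp")
E
```

```text
pre TCP [0.552 0.142 0.164] inc [2.1, 1.8, -0.8] [0.06, 0.11, 0.22]
grasp TCP [0.591 0.148 0.102] inc [29.6, 1.8, 66.9] [0.06, 0.11, 0.22]
```

Call:
arm_command(increments=[[[11, 1.8, 22], [0, 0.1, 0.2]], [[20, 1.8, 45], [0, 0.1, 0.2]], [[27, 1.8, 60], [0, 0.1, 0.2]], [[29.6, 1.8, 66.9], [0, 0.1, 0.2]], [[29.6, 1.8, 66.9], [0, 0.1, 0.2]], [[29.6, 1.8, 66.9], [0, 0.1, 0.2]], [[29.6, 1.8, 66.9], [0, 0.1, 0.2]]])

```text
clock: 7.45
ee_pos: [0.5895, 0.1477, 0.1018]
tool_rot: [-1.974, 1.487, -0.097]
force: [-0.0, 0.1, 0.1]
gripper_width: 0.0854
grasp_force: 0.0
```

```bash
python3 - <<'E'
from ik import *
show(lg(.097),"grasp"); print(now()[1]["force"])
E
```

```text
grasp TCP [0.591 0.148 0.102] inc [-0.1, -1.1, 0.5] [0.04, 0.02, -0.01]
[-0.00994634  0.11922366  0.07757996]
```

Call:
arm_command(increments=[[[0, 0, 0], [0, 0, 0]], [[0, 0, 0], [0, 0, 0]], [[0, 0, 0], [0, 0, 0]], [[0, 0, 0], [0, 0, 0]], [[0, 0, 0], [0, 0, 0]], [[0, 0, 0], [0, 0, 0]], [[0, 0, 0], [0, 0, 0]], [[0, 0, 0], [0, 0, 0]]], grip=0, newtons=25)

```text
clock: 8.25
ee_pos: [0.5896, 0.1474, 0.1009]
tool_rot: [-1.974, 1.488, -0.097]
force: [-1.6, -0.6, 2.0]
gripper_width: 0.0126
grasp_force: 24.5
```

Call:
arm_command(increments=[[[0, 0, 0], [0, 0, 0]], [[0, 0, 0], [0, 0, 0]], [[-1.9, 0, -4.6], [0, 0, 0]], [[-3.8, 0, -9.3], [0, 0, 0]], [[-7.5, 0, -18.5], [0, 0, 0]], [[-11, 0, -28], [0, 0, 0]], [[-15, 0, -37], [0, 0, 0]], [[-15, 0, -37], [0, 0, 0]]], grip=0, newtons=70)

```text
clock: 9.05
ee_pos: [0.5674, 0.1441, 0.1359]
tool_rot: [-1.975, 1.486, -0.097]
force: [0.0, -0.6, -1.8]
gripper_width: 0.0097
grasp_force: 68.8
```

Call:
arm_command(increments=[[[-7.5, 0, -18.5], [0, 0, 0]], [[-15, 0, -37], [0, 0, 0]], [[-24, 0, -60], [0, 0, 0]], [[-36, 0, -90], [0, 0, 0]], [[-36, 0, -90], [0, 0, 0]], [[-36, 0, -90], [0, 0, 0]]])

```text
clock: 9.65
ee_pos: [0.5161, 0.1352, 0.2161]
tool_rot: [-1.975, 1.488, -0.095]
force: [-0.3, -1.2, -3.1]
gripper_width: 0.0097
grasp_force: 68.8
```

```bash
python3 - <<'E'
from ik import *
s=now()[1];print(s["clock"],s["grasp_force"],s["gripper_width"],np.round(s["force"],1))
show(lg(.227),"lifted?")
show(seat(SHORT,30,0,0,.24),"short pre",None)
bot_=f=bot.grab_frame("scene");cv2.imwrite("pics/sc2.png",cv2.resize(f["image"][120:380,170:400],None,fx=2.6,fy=2.3,interpolation=cv2.INTER_CUBIC))
E
```

```text
9.65 68.8087507802993 0.009746082495250193 [-0.3 -1.2 -3.1]
lifted? TCP [0.522 0.137 0.212] inc [2.1, -2.5, 6.4] [0.15, 0.07, -0.06]
short pre TCP [ 0.535 -0.183  0.228] inc [282.9, 22.3, -145.0] [2.64, 7.8, 12.72]
```

View pics/sc2.png

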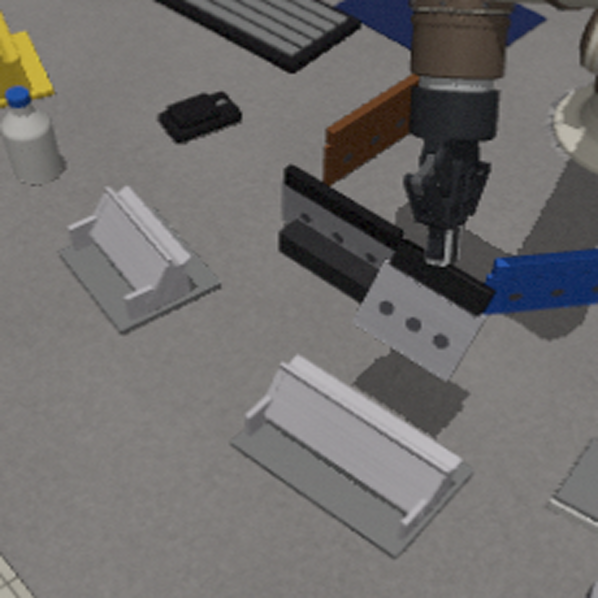

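Call:
arm_command(increments=[[[35, 3, -18], [0.3, 1, 1.6]], [[70, 6, -36], [0.6, 2, 3.2]], [[106, 8, -54], [1, 2.9, 4.8]], [[141, 11, -72], [1.3, 3.9, 6.4]], [[177, 14, -90], [1.6, 4.9, 8]], [[212, 17, -109], [2, 5.9, 9.5]], [[248, 20, -127], [2.3, 6.8, 11.1]], [[283, 22.3, -145], [2.6, 7.8, 12.7]], [[283, 22.3, -145], [2.6, 7.8, 12.7]], [[283, 22.3, -145], [2.6, 7.8, 12.7]], [[283, 22.3, -145], [2.6, 7.8, 12.7]]])

```text
clock: 10.8
ee_pos: [0.5357, -0.1824, 0.2266]
tool_rot: [-1.785, 1.769, -0.166]
force: [0.4, -0.3, -2.0]
gripper_width: 0.0097
grasp_force: 70.2
```

```bash
cat >> ik.py <<'E'
def fkedge(half,zoff=.097,y=0):  # edge corner points from measured tool pose
    G=now()[0]; B=phi(G,0); t=np.eye(4);t[2,3]=-H
    D=np.eye(4);D[:3,:3]=R.from_euler("y",np.radians(-PH)).as_matrix()
    M=G@t@D; o=M[:3,3]; x,yy,z=-M[:3,1],-M[:3,0],-M[:3,2]
    return lambda a,b,c:o+a*x+(b+y)*yy+(c-zoff)*z
def fproj(f,P):
    W=f["world_to_cam"];return cv2.projectPoints(np.array(P,float).reshape(-1,1,3),cv2.Rodrigues(W[:3,:3])[0],W[:3,3],f["mtx"],f["distortion"])[0][:,0]
def montage(out,r,half,crops,zoff=.097,y=0):
    e=fkedge(half,zoff,y);Lr=rack(r);hl=.069 if r is SHORT else .099;ims=[]
    for n,(u,v,w,h) in crops.items():
        f=bot.grab_frame(n);k=min(400/w,590/h);im=cv2.resize(f["image"][v:v+h,u:u+w],None,fx=k,fy=k,interpolation=cv2.INTER_CUBIC);im=cv2.convertScaleAbs(im,alpha=1.2)
        def ln(P,c):
            q=(fproj(f,P)-[u,v]+.5)*k; cv2.polylines(im,[q.astype(int).reshape(-1,1,2)],False,c,1)
        ln([e(0,-half,.1),e(0,-half,0),e(0,half,0),e(0,half,.1)],(0,0,255))
        for s in(1,-1): ln([ap(Lr,[s*.017,-hl,.064]),ap(Lr,[s*.017,hl,.064])],(0,200,0))
        ims.append(im)
    h=max(i.shape[0] for i in ims);cv2.imwrite(out,np.hstack([cv2.copyMakeBorder(i,0,h-i.shape[0],0,0,0) for i in ims]))
E
python3 - <<'E'
from ik import *
show(seat(SHORT,30,0,0,.24),"err");s=now()[1];print(s["clock"],np.round(s["q"],2),s["force"])
montage("pics/ins1.png",SHORT,.055,{"scene":(180,150,130,130),"side":(225,120,110,110)})
E
```

```text
err TCP [ 0.535 -0.183  0.228] inc [-0.2, -0.2, -1.4] [0.13, 0.03, -0.06]
10.8 [-0.39  0.15 -0.17 -0.65 -0.96  0.7 ] [ 0.39768906 -0.28714378 -2.02325809]
```

View pics/ins1.png

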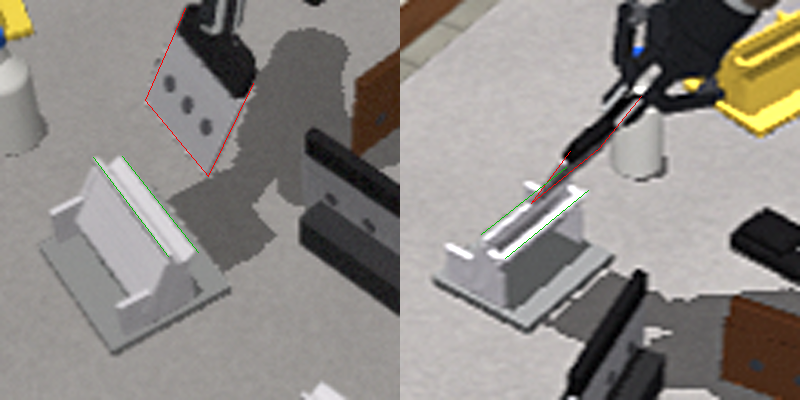

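Call:
arm_command(increments=[[[9, 0, 22], [0, 0, 0]], [[19, 0, 46], [0, 0, 0]], [[28, 0, 69.5], [0, 0, 0]], [[33.8, 0, 83.4], [0, 0, 0]], [[39, 0, 96], [0, 0, 0]], [[41.2, 0, 102], [0, 0, 0]], [[41.2, 0, 102], [0, 0, 0]], [[41.2, 0, 102], [0, 0, 0]]])

```text
clock: 11.7
ee_pos: [0.5907, -0.1883, 0.1335]
tool_rot: [-1.785, 1.767, -0.171]
force: [0.2, 0.3, -2.9]
gripper_width: 0.01
grasp_force: 70.3
```

```bash
python3 - <<'E'
from ik import *
show(seat(SHORT,30,0,0,.13),"err");s=now()[1];print(s["clock"],np.round(s["force"],2),np.round(s["torque"],2),s["gripper_width"])
E
```

```text
err TCP [ 0.59  -0.188  0.133] inc [-0.2, 1.2, 0.5] [-0.03, -0.06, 0.05]
11.7 [ 0.23  0.28 -2.92] [-0.88  1.66  0.05] 0.01001894790473234
```

Call:
arm_command(increments=[[[3, 0.4, 7.5], [0, 0, 0]], [[6, 0.6, 15], [0, 0, 0]], [[8.2, 0.6, 20.4], [0, 0, 0]], [[9.7, 0.6, 24], [0, 0, 0]], [[10.5, 0.6, 26], [0, 0, 0]], [[11.2, 0.6, 27.8], [0, 0, 0]], [[11.2, 0.6, 27.8], [0, 0, 0]], [[11.2, 0.6, 27.8], [0, 0, 0]]])

```text
clock: 12.5
ee_pos: [0.6052, -0.1897, 0.1067]
tool_rot: [-1.785, 1.767, -0.17]
force: [-0.3, 1.0, -3.2]
gripper_width: 0.0102
grasp_force: 70.1
```

```bash
python3 - <<'E'
from ik import *
show(seat(SHORT,30,0,0,.097),"err");s=now()[1];print(s["clock"],np.round(s["force"],2),np.round(s["torque"],2),s["gripper_width"])
E
```

```text
err TCP [ 0.606 -0.189  0.104] inc [0.7, 0.4, 2.9] [-0.01, -0.06, 0.02]
12.5 [-0.29  0.99 -3.16] [-0.99  1.64 -0.01] 0.010161769007749963
```

Call:
arm_command(increments=[[[0.4, 0, 1], [0, 0, 0]], [[0.8, 0, 2], [0, 0, 0]], [[1.1, 0, 2.8], [0, 0, 0]], [[1.1, 0, 2.8], [0, 0, 0]]])

```text
clock: 12.9
ee_pos: [0.6062, -0.1907, 0.105]
tool_rot: [-1.786, 1.767, -0.172]
force: [-5.2, -1.6, 2.6]
gripper_width: 0.0096
grasp_force: 71.8
```

```bash
python3 - <<'E'
from ik import *
show(seat(SHORT,30,0,0,.097),"err");s=now()[1];print(s["clock"],np.round(s["force"],2),np.round(s["torque"],2),s["gripper_width"])
E
```

```text
err TCP [ 0.606 -0.189  0.104] inc [-0.9, 0.6, 1.3] [-0.02, -0.12, 0.09]
12.9 [-5.25 -1.59  2.56] [-0.92  2.03  0.13] 0.009606913680652033
```

Call:
arm_command(increments=[[[0.2, 0, 0.5], [0, 0, 0]], [[0.4, 0, 1], [0, 0, 0]], [[0.4, 0, 1], [0, 0, 0]]])

```text
clock: 13.2
ee_pos: [0.6064, -0.1912, 0.1047]
tool_rot: [-1.787, 1.767, -0.172]
force: [-8.1, -3.5, 6.1]
gripper_width: 0.0099
grasp_force: 72.9
```

```bash
python3 - <<'E'
from ik import *
show(seat(SHORT,30,0,0,.097),"err");s=now()[1];print(s["clock"],np.round(s["force"],2),np.round(s["torque"],2),s["gripper_width"])
E
```

```text
err TCP [ 0.606 -0.189  0.104] inc [-1.5, 0.6, 1.1] [-0.02, -0.14, 0.13]
13.2 [-8.15 -3.5   6.07] [-0.84  2.34  0.34] 0.009923480566180065
```

Call:
arm_command(increments=[[[0, 0, 0], [0, 0, 0]], [[0, 0, 0], [0, 0, 0]], [[0, 0, 0], [0, 0, 0]], [[0, 0, 0], [0, 0, 0]], [[0, 0, 0], [0, 0, 0]], [[0, 0, 0], [0, 0, 0]], [[0, 0, 0], [0, 0, 0]], [[0, 0, 0], [0, 0, 0]]], grip=1)

```text
clock: 14.0
ee_pos: [0.6073, -0.1897, 0.1031]
tool_rot: [-1.785, 1.767, -0.17]
force: [-0.2, 0.1, 0.5]
gripper_width: 0.0854
grasp_force: 0.0
```

Call:
arm_command(increments=[[[-7, 0, -18], [0, 0, 0]], [[-15, 0, -37], [0, 0, 0]], [[-30, 0, -74], [0, 0, 0]], [[-45, 0, -111], [0, 0, 0]], [[-52, 0, -130], [0, 0, 0]], [[-52, 0, -130], [0, 0, 0]], [[-52, 0, -130], [0, 0, 0]]])

```text
clock: 14.7
ee_pos: [0.5374, -0.1834, 0.2244]
tool_rot: [-1.784, 1.767, -0.171]
force: [-0.5, -0.5, -0.3]
gripper_width: 0.0854
grasp_force: 0.0
```

```bash
python3 - <<'E'
from ik import *
s=now()[1];print(s["clock"],np.round(s["force"],2),s["gripper_width"],np.round(s["q"],2))
f=bot.grab_frame("wrist");np.savez("wrist2.npz",**f)
show(up(0,-.0096,.24),"block pre"); show(up(0,-.0096,.097),"b grasp from pre",up(0,-.0096,.24))
L=rack(SHORT);e=[[s*.007,t*.05,.11] for s,t in((1,-1),(1,1),(-1,1),(-1,-1))]
print("bar pred",np.round(fproj(f,[ap(L,q) for q in e]),0).tolist())
E
```

```text
14.7 [-0.52 -0.45 -0.31] 0.08542695534492876 [-0.39  0.16 -0.17 -0.65 -0.95  0.71]
block pre TCP [ 0.445 -0.063  0.238] inc [-126.8, 81.9, -17.5] [-32.62, -3.57, -1.21]
b grasp from pre TCP [ 0.445 -0.063  0.095] inc [53.6, 0.0, 132.6] [0.0, -0.0, -0.0]
bar pred [[268.0, 81.0], [270.0, 196.0], [286.0, 196.0], [288.0, 81.0]]
```

Call:
arm_command(increments=[[[-32, 20, -4], [-8.2, -0.9, -0.3]], [[-63, 41, -9], [-16.3, -1.8, -0.6]], [[-95, 61, -13], [-24.5, -2.7, -0.9]], [[-126.8, 82, -17.5], [-32.6, -3.6, -1.2]], [[-126.8, 82, -17.5], [-32.6, -3.6, -1.2]], [[-126.8, 82, -17.5], [-32.6, -3.6, -1.2]], [[-126.8, 82, -17.5], [-32.6, -3.6, -1.2]]])

```text
clock: 15.45
ee_pos: [0.4455, -0.0636, 0.2373]
tool_rot: [-2.162, 1.873, 0.42]
force: [-0.1, 0.5, -0.0]
gripper_width: 0.085
grasp_force: 0.0
```

```bash
python3 - <<'E'
from ik import *
show(up(0,-.0096,.24),"pre");show(up(0,-.0096,.097),"grasp")
f=bot.grab_frame("wrist");np.savez("wrist3.npz",**f)
im3=f["image"].copy();M=upright(BLOCK)
P=fproj(f,[ap(M,[s*.007,-.0096+t*.08,.11]) for s,t in((1,-1),(1,1),(-1,1),(-1,-1))]);print(np.round(P,1).tolist())
cv2.polylines(im3,[P.astype(int).reshape(-1,1,2)],True,(0,255,0),1)
f2=np.load("wrist2.npz");im2=f2["image"].copy();L=rack(SHORT)
P=fproj(f2,[ap(L,[s*.007,t*.05,.11]) for s,t in((1,-1),(1,1),(-1,1),(-1,-1))])
cv2.polylines(im2,[P.astype(int).reshape(-1,1,2)],True,(0,255,0),1)
cv2.imwrite("pics/w23.png",np.hstack([cv2.resize(i[0:320,100:420],None,fx=1.25,fy=1.25) for i in(cv2.convertScaleAbs(im2,alpha=1.2),cv2.convertScaleAbs(im3,alpha=1.5))]))
E
```

```text
pre TCP [ 0.445 -0.063  0.238] inc [-0.7, -0.1, -0.1] [-0.02, -0.01, -0.04]
grasp TCP [ 0.445 -0.063  0.095] inc [52.8, -0.1, 132.5] [-0.02, -0.01, -0.04]
[[266.2, 33.1], [269.9, 219.9], [284.9, 219.9], [287.8, 33.1]]
```

View pics/w23.png

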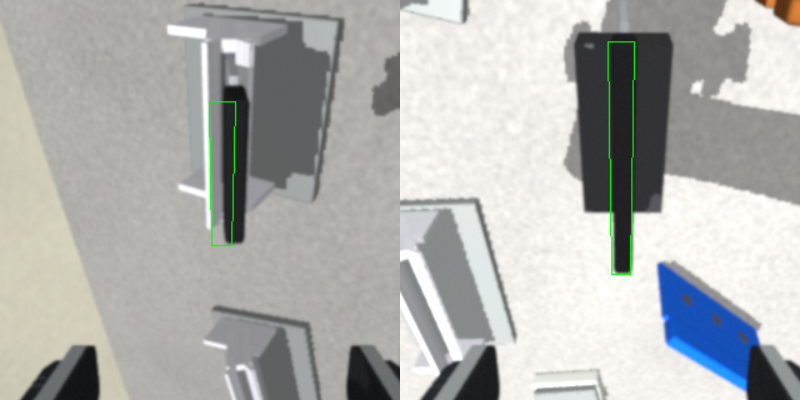

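```bash
python3 - <<'E'
from ik import *
f=np.load("wrist2.npz");M=T(*SHORT,.035,np.radians(32.5));M[:3,3]=ap(rack(SHORT),[0,0,0])
for dz in(0,.01):print([(np.round((fproj(f,[ap(M,[s*.007-.0005,t*.05,z+dz])])[0]-[100,0])*1.25)).tolist() for z in(.08,.11) for s in(1,-1) for t in (-1,1)])
E
```

```text
[[218.0, 85.0], [219.0, 222.0], [241.0, 85.0], [237.0, 221.0], [219.0, 101.0], [220.0, 246.0], [245.0, 101.0], [240.0, 245.0]]
[[218.0, 90.0], [219.0, 229.0], [242.0, 90.0], [238.0, 229.0], [220.0, 108.0], [221.0, 254.0], [246.0, 107.0], [241.0, 254.0]]
```

Call:
arm_command(increments=[[[13, 0, 33], [0, 0, 0]], [[26, 0, 66], [0, 0, 0]], [[39, 0, 99], [0, 0, 0]], [[46, 0, 116], [0, 0, 0]], [[52.8, 0, 132.5], [0, 0, 0]], [[52.8, 0, 132.5], [0, 0, 0]], [[52.8, 0, 132.5], [0, 0, 0]], [[52.8, 0, 132.5], [0, 0, 0]]])

```text
clock: 16.3
ee_pos: [0.4464, -0.0633, 0.0968]
tool_rot: [-2.162, 1.872, 0.415]
force: [-0.1, -0.1, 0.2]
gripper_width: 0.0852
grasp_force: 0.0
```

Call:
arm_command(increments=[[[0, 0, 0], [0, 0, 0]], [[0, 0, 0], [0, 0, 0]], [[0, 0, 0], [0, 0, 0]], [[0, 0, 0], [0, 0, 0]], [[0, 0, 0], [0, 0, 0]], [[0, 0, 0], [0, 0, 0]], [[0, 0, 0], [0, 0, 0]], [[0, 0, 0], [0, 0, 0]]], grip=0, newtons=25)

```text
clock: 17.1
ee_pos: [0.4458, -0.0627, 0.096]
tool_rot: [-2.163, 1.871, 0.418]
force: [0.1, -0.8, 1.4]
gripper_width: 0.011
grasp_force: 24.5
```

```bash
python3 - <<'E'
from ik import *
show(up(0,-.0096,.097),"grasp err");show(up(0,-.0096,.22),"lift");s=now()[1];print(s["clock"],np.round(s["force"],2),np.round(s["torque"],2))
E
```

```text
grasp err TCP [ 0.445 -0.063  0.095] inc [0.7, 0.4, 1.1] [-0.09, -0.04, 0.05]
lift TCP [ 0.445 -0.063  0.218] inc [-45.3, 0.2, -112.9] [-0.09, -0.04, 0.05]
17.1 [ 0.11 -0.81  1.39] [-0.48 -0.07  0.01]
```

Call:
arm_command(increments=[[[0, 0, 0], [0, 0, 0]], [[0, 0, 0], [0, 0, 0]], [[-1.9, 0, -4.6], [0, 0, 0]], [[-3.8, 0, -9.3], [0, 0, 0]], [[-7.5, 0, -18.5], [0, 0, 0]], [[-11.2, 0, -28], [0, 0, 0]], [[-19, 0, -46], [0, 0, 0]], [[-30, 0, -74], [0, 0, 0]], [[-41, 0, -102], [0, 0, 0]], [[-48.5, 0, -121], [0, 0, 0]], [[-48.5, 0, -121], [0, 0, 0]], [[-48.5, 0, -121], [0, 0, 0]]], grip=0, newtons=90)

```text
clock: 18.3
ee_pos: [0.4458, -0.0629, 0.2273]
tool_rot: [-2.162, 1.87, 0.415]
force: [0.6, 0.9, -1.2]
gripper_width: -0.0001
grasp_force: 0.0
```

```bash
python3 - <<'E'
from ik import *
A=seat(LONG,30,0,0,.24)
s=now()[1];print(s["clock"],np.round(s["force"],2),s["gripper_width"])
show(A,"long pre",None); path([A,seat(LONG,30,0,0,.097)],s["q"])
E
```

```text
18.3 [ 0.65  0.9  -1.25] -0.00013338918861747345
long pre TCP [0.523 0.142 0.228] inc [-177.5, -105.4, 71.5] [27.12, -0.4, -12.32]
  path margin 0.49 step 0.11 [ 0.36  0.01 -0.39 -0.48 -0.65  0.23]
  path margin 0.35 step 0.04 [ 0.28  0.3  -0.32 -0.73 -0.51  0.56]
```

```bash
python3 - <<'E'
from ik import *
a=bot.grab_frame("scene");b=bot.grab_frame("side");w=bot.grab_frame("wrist")
np.savez("a4.npz",**a);np.savez("b4.npz",**b);np.savez("w4.npz",**w)
A=cv2.resize(a["image"][130:280,250:400],(400,400),interpolation=cv2.INTER_CUBIC)
B=cv2.resize(b["image"][150:270,240:360],(400,400),interpolation=cv2.INTER_CUBIC)
Cw=cv2.resize(w["image"],(267,200));S=cv2.resize(a["image"],(267,200));D=cv2.resize(b["image"],(266,200))
cv2.imwrite("pics/m4.png",cv2.convertScaleAbs(np.vstack([np.hstack([A,B]),np.hstack([Cw,S,D])]),alpha=1.4))
E
```

```text
(no output)
```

View pics/m4.png

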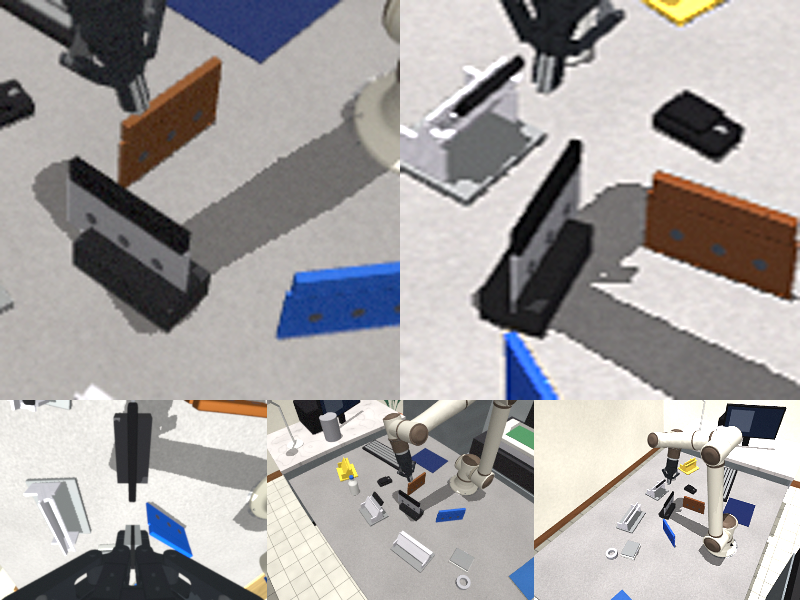

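```bash
cat > sh.py <<'E'
from ik import *
def shift(a,b,c,h=9,r=14):
    a=a.mean(2).astype(np.float32);b=b.mean(2).astype(np.float32);u,v=np.round(c).astype(int)
    t=a[v-h:v+h+1,u-h:u+h+1];s=b[v-h-r:v+h+r+1,u-h-r:u+h+r+1]
    m=cv2.matchTemplate(s,t,cv2.TM_CCOEFF_NORMED);_,sc,_,(i,j)=cv2.minMaxLoc(m)
    def sub(l,c,rr): d=l-2*c+rr; return 0 if abs(d)<1e-9 else .5*(l-rr)/d
    di=sub(m[j,i-1],m[j,i],m[j,i+1]) if 0<i<2*r else 0;dj=sub(m[j-1,i],m[j,i],m[j+1,i]) if 0<j<2*r else 0
    return np.round([i+di-r,j+dj-r,sc],2)
E
python3 - <<'E'
from sh import *
M=upright(BLOCK)
for n,new in(("scene","a4"),("side","b4")):
    A=C[n]["image"];B=np.load(new+".npz")["image"]
    for nm,p in(("bar-",[0,-.0096-.08,.10]),("bar+",[0,-.0096+.08,.10]),("plate+",[0,-.0096+.085,.05]),("holeC",[0.003,-.0096,.05]),("block-",[.035,-.07,.02]),("block+",[.035,.07,.02])):
        print(n,nm,shift(A,B,fproj(C[n],[ap(M,p)])[0]))
E
```

```text
scene bar- [-3.59 -3.16  0.9 ]
scene bar+ [-3.64 -3.13  0.88]
scene plate+ [-0.1   0.08  0.74]
scene holeC [-3.55 -3.3   0.95]
scene block- [0.05 0.09 0.93]
scene block+ [-0.15  0.2   0.92]
side bar- [ 1.84 -2.73  0.95]
side bar+ [ 1.96 -2.9   0.98]
side plate+ [ 1.88 -3.02  0.89]
side holeC [ 1.94 -2.99  0.97]
side block- [ 1.97 -2.95  0.99]
side block+ [-0.01 -0.1   0.91]
```

```bash
python3 - <<'E'
from sh import *
M=upright(BLOCK);p0=ap(M,[0,-.0096,.09])
o={n:fproj(C[n],[p0])[0] for n in C};d={"scene":[-3.6,-3.17],"side":[1.92,-2.92]}
s=least_squares(lambda t:np.concatenate([fproj(C[n],[p0+t])[0]-o[n]-d[n] for n in C]),[0,0,0],x_scale=.01)
print(np.round(s.x*1e3,1),np.round(s.fun,2),"in block axes",np.round(M[:3,:3].T@s.x*1e3,1))
E
```

```text
[  1.1 -14.2   1.8] [-0.01 -0.03 -0.02  0.03] in block axes [ -0.9 -14.2   1.8]
```

```bash
python3 - <<'E'
from ik import *
show(up(-.0005,-.0238,.15),"pre");show(up(-.0005,-.0238,.094),"grasp"); path([up(-.0005,-.0238,.15),up(-.0005,-.0238,.094)],now()[1]["q"])
E
```

```text
pre TCP [ 0.447 -0.077  0.148] inc [42.5, -0.0, 66.8] [0.01, -0.01, -0.01]
grasp TCP [ 0.447 -0.077  0.092] inc [63.4, -0.0, 118.7] [0.01, -0.01, -0.01]
  path margin 0.83 step 0.02 [-0.11  0.25 -0.24 -0.4  -1.21  0.42]
  path margin 0.77 step 0.01 [-0.11  0.32 -0.3  -0.42 -1.09  0.48]
```

Call:
arm_command(increments=[[[0, 0, 0], [0, 0, 0]], [[13, 0, 5], [0, 0, 0]], [[13, 0, 5], [0, 0, 0]], [[13, 0, 5], [0, 0, 0]], [[22, 0, 17], [0, 0, 0]], [[33, 0, 44], [0, 0, 0]], [[42.5, 0, 66.8], [0, 0, 0]], [[50, 0, 85], [0, 0, 0]], [[57, 0, 104], [0, 0, 0]], [[63.4, 0, 118.7], [0, 0, 0]], [[63.4, 0, 118.7], [0, 0, 0]], [[63.4, 0, 118.7], [0, 0, 0]]], grip=1)

```text
clock: 19.65
ee_pos: [0.4476, -0.0774, 0.0921]
tool_rot: [-2.163, 1.872, 0.419]
force: [0.1, -0.0, 0.5]
gripper_width: 0.0852
grasp_force: 0.0
```

Call:
arm_command(increments=[[[0, 0, 0], [0, 0, 0]], [[0, 0, 0], [0, 0, 0]], [[0, 0, 0], [0, 0, 0]], [[0, 0, 0], [0, 0, 0]], [[0, 0, 0], [0, 0, 0]], [[0, 0, 0], [0, 0, 0]], [[0, 0, 0], [0, 0, 0]], [[0, 0, 0], [0, 0, 0]]], grip=0, newtons=25)

```text
clock: 20.45
ee_pos: [0.448, -0.0773, 0.0927]
tool_rot: [-2.163, 1.871, 0.417]
force: [-0.6, 0.2, 3.8]
gripper_width: 0.0126
grasp_force: 25.4
```

```bash
python3 - <<'E'
from sh import *
show(up(-.0005,-.0238,.094),"grasp err");s=now()[1];print(s["clock"],np.round(s["force"],2),np.round(s["torque"],2))
for n,new in(("scene","a4"),("side","b4")):
    f=bot.grab_frame(n);M=upright(BLOCK)
    for p in([0,-.0238-.08,.10],[0,-.0238+.08,.10]): print(n,shift(np.load(new+".npz")["image"],f["image"],fproj(f,[ap(M,p)])[0],h=6))
E
```

```text
grasp err TCP [ 0.447 -0.077  0.092] inc [0.1, 1.0, 1.1] [-0.1, -0.05, 0.05]
20.45 [-0.6   0.16  3.8 ] [-0.4   0.04 -0.08]
scene [-14.     2.75   0.76]
scene [-0.62  0.31  0.92]
side [ 12.11 -10.21   0.62]
side [ 0.1  -0.82  0.88]
```

Call:
arm_command(increments=[[[0, 0, 0], [0, 0, 0]], [[0, 0, 0], [0, 0, 0]], [[0, 0, 0], [0, 0, 0]]], grip=0, newtons=60)

```text
clock: 20.85
ee_pos: [0.4482, -0.0773, 0.0928]
tool_rot: [-2.163, 1.871, 0.417]
force: [-0.1, -0.3, 5.5]
gripper_width: 0.0112
grasp_force: 58.6
```

Call:
arm_command(increments=[[[-0.4, 0, -0.9], [0, 0, 0]], [[-0.8, 0, -1.9], [0, 0, 0]], [[-1.1, 0, -2.8], [0, 0, 0]], [[-1.5, 0, -3.7], [0, 0, 0]], [[-1.5, 0, -3.7], [0, 0, 0]]])

```text
clock: 21.35
ee_pos: [0.4474, -0.0772, 0.096]
tool_rot: [-2.163, 1.872, 0.419]
force: [-0.4, 0.0, -4.4]
gripper_width: 0.0107
grasp_force: 58.5
```

```bash
python3 - <<'E'
from sh import *
show(up(-.0005,-.0238,.094),"grasp err");s=now()[1];print(s["clock"],np.round(s["force"],2),np.round(s["torque"],2))
E
```

```text
grasp err TCP [ 0.447 -0.077  0.092] inc [1.5, 0.4, 4.1] [-0.03, -0.03, 0.01]
21.35 [-0.39  0.04 -4.36] [-1.2  -0.25 -0.07]
```

Call:
arm_command(increments=[[[-1.5, 0, -3.7], [0, 0, 0]], [[-3.7, 0, -9.3], [0, 0, 0]], [[-6, 0, -15], [0, 0, 0]], [[-8.2, 0, -20.4], [0, 0, 0]], [[-10.5, 0, -26], [0, 0, 0]], [[-11.2, 0, -27.8], [0, 0, 0]], [[-11.2, 0, -27.8], [0, 0, 0]]])

```text
clock: 22.05
ee_pos: [0.4479, -0.0772, 0.1268]
tool_rot: [-2.162, 1.871, 0.417]
force: [-0.5, -1.0, -3.7]
gripper_width: 0.0107
grasp_force: 58.7
```

```bash
python3 - <<'E'
from sh import *
show(up(-.0005,-.0238,.24),"lift");s=now()[1];print(s["clock"],np.round(s["force"],2),np.round(s["torque"],2))
M=upright(BLOCK)
M0=T(*BLOCK,.015,0);p=[0,-.0238+.08,.10];e=ap(M0,p)
for n,new in(("scene","a4"),("side","b4")):
    f=bot.grab_frame(n)
    for p in([0,-.0238-.08,.10],[0,-.0238+.08,.10]):
        q=ap(M0,p);a=fproj(f,[q])[0];b=fproj(f,[q+[0,0,.034]])[0]; print(n,shift(np.load(new+".npz")["image"],f["image"],a,h=7,r=25),"expect",np.round(b-a,1))
E
```

```text
lift TCP [ 0.447 -0.077  0.238] inc [-41.7, 0.6, -102.7] [-0.13, -0.05, 0.06]
22.05 [-0.53 -0.97 -3.67] [-1.22 -0.17  0.02]
scene [ 7.13 25.    0.83] expect [-0.1 -8.1]
scene [ 0.31 -6.84  0.92] expect [ 0.9 -7.9]
side [ 3.01 25.    0.73] expect [ 0.2 -7.3]
side [  2.14 -10.59   0.9 ] expect [-0.  -7.4]
```

Call:
arm_command(increments=[[[-4, 0, -10], [0, 0, 0]], [[-8, 0, -20], [0, 0, 0]], [[-14, 0, -34], [0, 0, 0]], [[-20, 0, -49], [0, 0, 0]], [[-27, 0, -67], [0, 0, 0]], [[-34, 0, -84], [0, 0, 0]], [[-39, 0, -96], [0, 0, 0]], [[-41.7, 0, -102.7], [0, 0, 0]], [[-41.7, 0, -102.7], [0, 0, 0]]])

```text
clock: 23.05
ee_pos: [0.4479, -0.0771, 0.2383]
tool_rot: [-2.162, 1.871, 0.415]
force: [0.8, 0.4, -3.8]
gripper_width: 0.0107
grasp_force: 58.8
```

```bash
python3 - <<'E'
from ik import *
s=now()[1];print(s["clock"],np.round(s["force"],2),np.round(s["torque"],2),s["gripper_width"])
for n in("scene","side"): np.savez(n+"5.npz",**bot.grab_frame(n))
A=seat(LONG,30,-.0015,0,.25); show(A,"long pre"); path([A,seat(LONG,30,0,0,.094)],s["q"])
# detect held plate in scene image: predicted corners
e=fkedge(.085,.094)
for n in("scene","side"):
    f=np.load(n+"5.npz"); print(n,[np.round(fproj(f,[e(a,b,c)])[0],1).tolist() for a,b,c in((.003,-.085,0),(.003,.085,0),(.007,-.08,.08),(.007,.08,.08),(-.007,.08,.08),(-.007,.08,.11),(.007,-.08,.11),(-.007,-.08,.11))])
E
```

```text
23.05 [ 0.85  0.41 -3.83] [-1.23 -0.19 -0.01] 0.01067235128302207
long pre TCP [0.517 0.141 0.236] inc [-189.9, -99.8, 77.7] [27.32, -0.34, -12.42]
  path margin 0.5 step 0.11 [ 0.36 -0.01 -0.39 -0.47 -0.66  0.2 ]
  path margin 0.34 step 0.05 [ 0.27  0.3  -0.32 -0.73 -0.5   0.57]
scene [[274.2, 179.9], [321.8, 211.3], [274.3, 160.8], [321.7, 190.8], [325.1, 187.8], [326.1, 179.5], [274.2, 152.5], [277.8, 149.7]]
side [[293.0, 181.7], [272.9, 212.3], [291.9, 164.0], [272.4, 192.6], [276.4, 193.8], [276.4, 186.5], [292.2, 156.8], [296.0, 157.9]]
```

```bash
cat > held.py <<'E'
from sh import *
import sys,itertools
tag,zoff=sys.argv[1],float(sys.argv[2])
e=fkedge(.085,zoff)
def seg(a,b,n=25): t=np.linspace(.08,.92,n)[:,None]; return np.array(a)*(1-t)+np.array(b)*t
lines=[seg((.003,-.085,0),(.003,.085,0)),seg((0,.085,0),(0,.085,.075),15),seg((0,-.085,0),(0,-.085,.075),15),seg((.007,-.08,.08),(.007,.08,.08))]
def score(n,dy,dz,t):
    f=F[n];s=0;c,sn=np.cos(t),np.sin(t)
    for L in lines:
        y,z=L[:,1],L[:,2]-.09; P=[e(a,c*yy-sn*zz+dy,sn*yy+c*zz+.09+dz) for a,yy,zz in zip(L[:,0],y,z)]
        q=fproj(f,P).astype(np.float32);d=q[-1]-q[0];nrm=np.array([-d[1],d[0]])/np.hypot(*d)
        g=lambda k:cv2.remap(I[n],(q[:,0]+k*nrm[0]).reshape(1,-1),(q[:,1]+k*nrm[1]).reshape(1,-1),cv2.INTER_LINEAR)[0]
        s+=min(abs((g(1.2)-g(-1.2)).mean()),60)
    return s
F={n:np.load(n+tag+".npz") for n in("scene","side")};I={n:F[n]["image"].mean(2).astype(np.float32) for n in F}
res=[]
for dy,dz,t in itertools.product(np.arange(-.010,.0101,.001),np.arange(-.008,.0081,.001),np.radians(np.arange(-5,5.1,1))):
    a,b=score("scene",dy,dz,t),score("side",dy,dz,t);res.append((a+b,a,b,dy*1e3,dz*1e3,np.degrees(t)))
res=np.array(res)
for k,nm in((0,"both"),(1,"scene"),(2,"side")):
    i=np.argsort(-res[:,k])[:4]; print(nm);print(np.round(res[i],1))
E
python3 held.py 5 .094
```

```text
both
[[299.1 162.5 136.6  -0.   -2.   -2. ]
 [299.  163.3 135.6  -1.   -2.   -1. ]
 [298.6 156.4 142.2  -0.   -3.   -2. ]
 [298.4 164.5 133.8  -1.   -2.   -2. ]]
scene
[[292.7 168.4 124.2  -1.    0.   -2. ]
 [288.2 168.2 120.   -1.    1.   -2. ]
 [283.8 167.2 116.7  -1.    2.   -2. ]
 [287.5 167.  120.5  -0.    1.   -3. ]]
side
[[255.   79.6 175.4  -0.   -8.    0. ]
 [250.6  75.3 175.3   1.   -8.   -1. ]
 [238.5  63.2 175.3   3.   -8.   -2. ]
 [241.   65.9 175.1   2.   -8.   -1. ]]
```

Call:
arm_command(increments=[[[-24, -12, 9], [3.4, 0, -1.6]], [[-48, -25, 19], [6.8, -0.1, -3.1]], [[-71, -37, 29], [10.2, -0.1, -4.7]], [[-95, -50, 39], [13.7, -0.2, -6.2]], [[-119, -62, 49], [17.1, -0.2, -7.8]], [[-142, -75, 58], [20.5, -0.3, -9.3]], [[-166, -87, 68], [23.9, -0.3, -10.9]], [[-190, -100, 77.7], [27.3, -0.3, -12.4]], [[-190, -100, 77.7], [27.3, -0.3, -12.4]], [[-190, -100, 77.7], [27.3, -0.3, -12.4]], [[-190, -100, 77.7], [27.3, -0.3, -12.4]]])

```text
clock: 24.25
ee_pos: [0.5166, 0.14, 0.2353]
tool_rot: [-1.995, 1.518, -0.062]
force: [0.5, -0.5, -4.2]
gripper_width: 0.0108
grasp_force: 60.0
```

```bash
python3 - <<'E'
from ik import *
s=now()[1];print(s["clock"],np.round(s["force"],2),np.round(s["torque"],2),s["gripper_width"])
for n in("scene","side"): np.savez(n+"6.npz",**bot.grab_frame(n))
show(seat(LONG,30,-.001,.0005,.25),"pre err"); show(seat(LONG,30,-.001,.0005,.17),"mouth");show(seat(LONG,30,-.001,.0005,.13),"in")
E
python3 held.py 6 .094
```

```text
24.25 [ 0.52 -0.47 -4.25] [-1.42  1.39  0.04] 0.01076713213972088
pre err TCP [0.517 0.141 0.236] inc [-1.3, -0.0, 0.4] [0.02, -0.12, -0.03]
mouth TCP [0.556 0.148 0.167] inc [28.5, -0.1, 74.7] [0.02, -0.12, -0.03]
in TCP [0.576 0.151 0.132] inc [43.4, -0.1, 111.8] [0.02, -0.12, -0.03]
both
[[354.5 142.4 212.1  -2.    1.    1. ]
 [354.1 142.8 211.3  -2.    0.    1. ]
 [353.2 143.2 210.   -1.    1.    0. ]
 [353.  143.7 209.3  -0.    1.   -1. ]]
scene
[[353.  143.7 209.3  -0.    1.   -1. ]
 [352.6 143.3 209.3  -1.    0.    0. ]
 [353.2 143.2 210.   -1.    1.    0. ]
 [354.1 142.8 211.3  -2.    0.    1. ]]
side
[[260.4  29.1 231.3  10.   -8.    4. ]
 [257.   26.  230.9  10.   -8.    3. ]
 [263.6  32.8 230.8  10.   -8.    5. ]
 [265.6  35.1 230.5  10.   -7.    4. ]]
```

Call:
arm_command(increments=[[[9, 0, 25], [0, -0.1, 0]], [[19, 0, 50], [0, -0.1, 0]], [[28, 0, 74.7], [0, -0.1, 0]], [[33, 0, 87], [0, -0.1, 0]], [[38, 0, 99.5], [0, -0.1, 0]], [[42.9, 0, 111.8], [0, -0.1, 0]], [[42.9, 0, 111.8], [0, -0.1, 0]], [[42.9, 0, 111.8], [0, -0.1, 0]]])

```text
clock: 25.15
ee_pos: [0.5765, 0.1516, 0.1328]
tool_rot: [-1.993, 1.516, -0.063]
force: [0.3, -0.1, -4.7]
gripper_width: 0.0107
grasp_force: 59.8
```

```bash
python3 - <<'E'
from ik import *
s=now()[1];print(s["clock"],np.round(s["force"],2),np.round(s["torque"],2),s["gripper_width"])
show(seat(LONG,30,-.001,.001,.13),"in err");show(seat(LONG,30,-.001,.001,.097),"near floor")
E
```

```text
25.15 [ 0.31 -0.07 -4.69] [-1.44  1.26 -0.02] 0.010719952346238976
in err TCP [0.576 0.152 0.132] inc [0.1, 0.8, 0.3] [-0.05, -0.03, 0.0]
near floor TCP [0.592 0.154 0.103] inc [12.4, 0.9, 30.9] [-0.05, -0.03, 0.0]
```

Call:
arm_command(increments=[[[3, 0.4, 7.5], [0, 0, 0]], [[6, 0.6, 15], [0, 0, 0]], [[8.5, 0.6, 21], [0, 0, 0]], [[10, 0.6, 25], [0, 0, 0]], [[11, 0.6, 27.5], [0, 0, 0]], [[11.6, 0.6, 29], [0, 0, 0]], [[11.6, 0.6, 29], [0, 0, 0]], [[11.6, 0.6, 29], [0, 0, 0]]])

```text
clock: 25.95
ee_pos: [0.5908, 0.1549, 0.1054]
tool_rot: [-1.993, 1.515, -0.062]
force: [0.4, -0.1, -4.3]
gripper_width: 0.0105
grasp_force: 59.8
```

```bash
python3 - <<'E'
from ik import *
s=now()[1];print(s["clock"],np.round(s["force"],2),np.round(s["torque"],2),s["gripper_width"])
show(seat(LONG,30,-.001,.001,.094),"floor")
E
```

```text
25.95 [ 0.39 -0.1  -4.31] [-1.51  1.09 -0.09] 0.010493519240131291
floor TCP [0.594 0.155 0.101] inc [2.8, -0.1, 4.6] [-0.04, 0.01, 0.04]
```

Call:
arm_command(increments=[[[0.4, 0, 1], [0, 0, 0]], [[0.8, 0, 2], [0, 0, 0]], [[1.2, 0, 2.9], [0, 0, 0]], [[1.2, 0, 2.9], [0, 0, 0]]])

```text
clock: 26.35
ee_pos: [0.5927, 0.1546, 0.1031]
tool_rot: [-1.993, 1.515, -0.064]
force: [-2.1, -4.5, 0.5]
gripper_width: 0.0106
grasp_force: 61.1
```

```bash
python3 - <<'E'
from ik import *
s=now()[1];print(s["clock"],np.round(s["force"],2),np.round(s["torque"],2),s["gripper_width"])
show(seat(LONG,30,-.001,.001,.094),"floor")
E
```

```text
26.35 [-2.12 -4.51  0.54] [-1.81  1.14 -0.26] 0.010552499150011697
floor TCP [0.594 0.155 0.101] inc [1.1, 0.3, 2.1] [-0.09, -0.02, 0.06]
```

Call:
arm_command(increments=[[[0.3, 0, 0.7], [0, 0, 0]], [[0.6, 0, 1.4], [0, 0, 0]], [[0.6, 0, 1.4], [0, 0, 0]]])

```text
clock: 26.65
ee_pos: [0.5937, 0.1546, 0.1033]
tool_rot: [-1.992, 1.513, -0.065]
force: [-5.6, -6.9, 8.3]
gripper_width: 0.0106
grasp_force: 62.6
```

```bash
python3 - <<'E'
from ik import *
s=now()[1];print(s["clock"],np.round(s["force"],2),np.round(s["torque"],2),s["gripper_width"])
show(seat(LONG,30,-.001,.001,.094),"floor")
for n in("scene","side"): np.savez(n+"7.npz",**bot.grab_frame(n))
# gap between bar bottom and lip: outline fit of the bar only
E
```

```text
26.65 [-5.61 -6.88  8.33] [-1.49  1.35 -0.01] 0.010563444730426103
floor TCP [0.594 0.155 0.101] inc [0.9, 1.2, 1.9] [-0.18, 0.01, 0.13]
```

Call:
arm_command(increments=[[[0, 0, 0], [0, 0, 0]], [[0, 0, 0], [0, 0, 0]], [[0, 0, 0], [0, 0, 0]], [[0, 0, 0], [0, 0, 0]], [[0, 0, 0], [0, 0, 0]], [[0, 0, 0], [0, 0, 0]], [[0, 0, 0], [0, 0, 0]], [[0, 0, 0], [0, 0, 0]]], grip=1)

```text
clock: 27.55
ee_pos: [0.5931, 0.1553, 0.1013]
tool_rot: [-1.993, 1.515, -0.062]
force: [0.1, 0.3, -0.6]
gripper_width: 0.0853
grasp_force: 0.0
```

Call:
arm_command(increments=[[[-7, 0, -18], [0, 0, 0]], [[-15, 0, -37], [0, 0, 0]], [[-30, 0, -74], [0, 0, 0]], [[-45, 0, -111], [0, 0, 0]], [[-56, 0, -140], [0, 0, 0]], [[-56, 0, -140], [0, 0, 0]], [[-56, 0, -140], [0, 0, 0]], [[-56, 0, -140], [0, 0, 0]]])

```text
clock: 28.35
ee_pos: [0.5185, 0.1422, 0.2306]
tool_rot: [-1.994, 1.516, -0.06]
force: [0.3, 0.6, -0.7]
gripper_width: 0.0855
grasp_force: 0.0
```

```bash
python3 - <<'E'
from ik import *
s=now()[1];print(s["clock"],np.round(s["force"],2),s["gripper_width"])
F={n:bot.grab_frame(n) for n in("scene","side","wrist")}
for n in F: np.savez(n+"8.npz",**F[n])
f=F["wrist"];g=f["image"].max(2)
M=T(*LONG,.035,np.radians(32.5));M[:3,3]=ap(rack(LONG),[0,0,0])
P=np.array([fproj(f,[ap(M,[s*.007-.0005,t*.08,z])])[0] for z in(.08,.11) for s in(1,-1) for t in(-1,1)]);print("pred box",P.min(0),P.max(0))
# black blob around the prediction
m=(g<60).astype(np.uint8);m[int(P[:,1].max())+25:]=0
n,lab,st,ce=cv2.connectedComponentsWithStats(m)
for i in range(1,n):
    if st[i,4]>300: print(st[i],np.round(ce[i],1))
E
```

```text
28.35 [ 0.3   0.56 -0.67] 0.0855202461569977
pred box [269.66599617  19.33065866] [292.12770007 215.15224195]
[ 270   24   20  191 3164] [279.7 113. ]
```

```bash
cat > seatfit.py <<'E'
from ik import *
def fit(pose,half,frames,skip=()):
    I={n:cv2.GaussianBlur(f["image"].mean(2).astype(np.float32),(0,0),.7) for n,f in frames.items()}
    t=np.linspace(.08,.92,30)[:,None]
    def seg(a,b): return np.array(a)*(1-t)+np.array(b)*t
    h=half-.005
    L={"scene":[seg((-.007,-h,.11),(-.007,h,.11)),seg((.007,-h,.08),(.007,h,.08)),seg((.007,-h,.08),(.007,-h,.11)),seg((-.007,h,.082),(-.007,h,.11))],
       "wrist":[seg((-.007,-h,.11),(-.007,h,.11)),seg((.007,-h,.11),(.007,h,.11)),seg((-.007,h,.11),(.007,h,.11)),seg((-.007,-h,.08),(.007,-h,.08))]}
    def cost(p):
        dy,dz,ti,le,dx=p[0]*1e-3,p[1]*1e-3,np.radians(p[2]),p[3],p[4]*1e-3
        M=T(*pose,.035,np.radians(le));M[:3,3]=ap(rack(pose),[dx,0,0]);c,s=np.cos(ti),np.sin(ti);S=0
        for n,f in frames.items():
            for l in L[n]:
                q=fproj(f,[ap(M,[a,c*y-s*z+dy,s*y+c*z+dz]) for a,y,z in l]).astype(np.float32);d=q[-1]-q[0];nr=np.array([-d[1],d[0]])/np.hypot(*d)
                g=lambda k:cv2.remap(I[n],(q[:,0]+k*nr[0]).reshape(1,-1),(q[:,1]+k*nr[1]).reshape(1,-1),cv2.INTER_LINEAR)[0]
                S-=min(abs((g(1.3)-g(-1.3)).mean()),60)
        return S
    from scipy.optimize import differential_evolution
    r=differential_evolution(cost,[(-8,8),(-4,20),(-8,8),(26,36),(-4,4)],seed=1,popsize=14,maxiter=60)
    print("dy dz tilt lean dx",np.round(r.x,1),round(r.fun,1)," at home:",round(cost([r.x[0],0,0,32.5,0]),1))
E
python3 - <<'E'
from seatfit import *
ld=lambda n:{k:np.load(n+".npz")[k] for k in("image","mtx","distortion","world_to_cam")}
print("ref: start, short in long rack");
fit([LONG[0],LONG[1],LONG[2]],.055,{"scene":ld("scene0"),"wrist":ld("wrist1")})
print("short now");fit(SHORT,.055,{"scene":ld("scene8"),"wrist":ld("wrist2")})
print("long now");fit(LONG,.085,{"scene":ld("scene8"),"wrist":ld("wrist8")})
E
```

```text
ref: start, short in long rack
dy dz tilt lean dx [-1.5 -2.5  1.8 31.  -2.7] -473.6  at home: -329.5
short now
dy dz tilt lean dx [-4.2 -0.5 -2.5 33.4 -0.7] -473.6  at home: -269.1
long now
dy dz tilt lean dx [ 2.  -1.  -0.5 34.   3.2] -473.9  at home: -446.2
```

```bash
sed -i 's/S-=min(abs((g(1.3)-g(-1.3)).mean()),60)/S-=abs((g(1.3)-g(-1.3)).mean())/; s/"at home:"/"home"/' seatfit.py; python3 - <<'E'
from seatfit import *
ld=lambda n:{k:np.load(n+".npz")[k] for k in("image","mtx","distortion","world_to_cam")}
for nm,pose,h,sc,wr in(("ref",LONG,.055,"scene0","wrist1"),("short",SHORT,.055,"scene8","wrist2"),("long",LONG,.085,"scene8","wrist8")):
    print(nm);fit(pose,h,{"scene":ld(sc),"wrist":ld(wr)});fit(pose,h,{"scene":ld(sc)})
E
```

```text
ref
dy dz tilt lean dx [-2.4 -1.4  1.4 30.4 -3.7] -532.3  at home: -414.2
dy dz tilt lean dx [-7.2 -3.8 -0.1 33.7 -3.1] -311.4  at home: -284.3
short
dy dz tilt lean dx [-6.2  0.  -3.5 31.8 -4. ] -540.9  at home: -255.8
dy dz tilt lean dx [-6.7 -3.2 -0.5 34.1 -3.8] -316.0  at home: -203.6
long
dy dz tilt lean dx [ 0.8 -1.  -1.2 30.2 -3.9] -522.2  at home: -473.6
dy dz tilt lean dx [ 0.  -3.7  0.  33.  -3.9] -299.2  at home: -282.9
```

```bash
python3 - <<'E'
from sh import *
A=C["scene"]["image"];B=np.load("scene8.npz")["image"]
for n,p in(("mouse",(346,238)),("case",(572,470)),("ring",(576,536)),("bottle",(255,252))): print(n,shift(A,B,np.array(p)/1.4,h=14))
bot.sign_off()
E
```

```text
mouse [-0.01 -0.    1.  ]
case [-0.    0.    0.98]
ring [-0.    0.01  1.  ]
bottle [-0. -0.  1.]
the job is handed in; nothing more can be done
```

Job handed in at about 28.5 s: the short straightedge is in the short rack and the long one in the long rack, both fully home by the camera fits, and the mouse, case, ring and bottle have not moved. The first lift of the long edge failed: it slid about 14 mm along the setting block and stayed upright. The second lift held, and I lowered it into the rack from there.

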